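# Put the turning tools back on their rack and hang up the calipers

## Task

The turning is done, so put the kit away: click every loop tool lying on the bench fully home into the spring clips of the tool rack, one tool to a pair of clips, in order of loop size with the smallest nearest the robot and the biggest farthest (it does not matter which clips stay empty), all with their loops to the outer side of the rack and their handles centred in the clips. Lift both wooden calipers off the clay pots they stand over and hang them astride the bar of the stand, square across it and hanging level from their crowns. The pots are unfired and easily damaged: leave them standing where they are.

Things in the scene. Friction and masses are not known exactly. Their poses are not given: they have to be found in the camera images.
- rack: tool rack, fixed: wooden board 130 x 346 x 16 mm with two aluminium rails (tops 45 mm above the bench, 76 mm apart, 58 mm free between) that carry six pairs of sprung steel clips. Origin: on the bench under the board's centre; +z up, +y along the rails from the end nearest the robot to the far end, +x across them towards the rack's outer side, away from the bench's middle
- clip1 (a point): clip pair 1 (1 nearest the robot, 6 farthest, 52 mm apart): where the middle of a seated handle's axis lies, 55 mm above the bench; axes as the rack's, handle along x. Its two clips, each 12 mm wide, are 38 mm either side along x. Push a handle straight down between the flared lips (12 mm apart at rest, flared to 25 mm at 76 mm above the bench): they spread at about 8 to 18 N and snap over it
- clip2 (a point): clip pair 2 (1 nearest the robot, 6 farthest, 52 mm apart): where the middle of a seated handle's axis lies, 55 mm above the bench; axes as the rack's, handle along x. Its two clips, each 12 mm wide, are 38 mm either side along x. A handle perched unclicked on the lips lies 9 mm or more too high
- clip3 (a point): clip pair 3 (1 nearest the robot, 6 farthest, 52 mm apart): where the middle of a seated handle's axis lies, 55 mm above the bench; axes as the rack's, handle along x. Its two clips, each 12 mm wide, are 38 mm either side along x. The middle 58 mm of a seated handle is free for fingers, down to 20 mm above the bench
- clip4 (a point): clip pair 4 (1 nearest the robot, 6 farthest, 52 mm apart): where the middle of a seated handle's axis lies, 55 mm above the bench; axes as the rack's, handle along x. Its two clips, each 12 mm wide, are 38 mm either side along x
- clip5 (a point): clip pair 5 (1 nearest the robot, 6 farthest, 52 mm apart): where the middle of a seated handle's axis lies, 55 mm above the bench; axes as the rack's, handle along x. Its two clips, each 12 mm wide, are 38 mm either side along x
- clip6 (a point): clip pair 6 (1 nearest the robot, 6 farthest, 52 mm apart): where the middle of a seated handle's axis lies, 55 mm above the bench; axes as the rack's, handle along x. Its two clips, each 12 mm wide, are 38 mm either side along x
- rack_outer (a point): middle of the rack's outer long edge (65 mm from its centre line), at the height of a seated handle: the loops go on this side
- tool1: loop tool, may be absent: straight round beech handle 116 mm long, 20 mm diameter (same on all), brass ferrule and flat steel wire loop 16 mm wide, 22 mm long (90 mm from handle middle to loop end), about 70 g. Origin: middle of the handle, on its axis, 10 mm above the bench when lying; +x along the handle to the loop, z square to the loop's plane. Balances within 15 mm of the origin
- tool2: loop tool, may be absent: straight round beech handle 116 mm long, 20 mm diameter (same on all), brass ferrule and flat steel wire loop 23 mm wide, 30 mm long (98 mm from handle middle to loop end), about 76 g. Origin: middle of the handle, on its axis, 10 mm above the bench when lying; +x along the handle to the loop, z square to the loop's plane. Balances within 15 mm of the origin
- tool3: loop tool, may be absent: straight round beech handle 116 mm long, 20 mm diameter (same on all), brass ferrule and flat steel wire loop 30 mm wide, 38 mm long (106 mm from handle middle to loop end), about 82 g. Origin: middle of the handle, on its axis, 10 mm above the bench when lying; +x along the handle to the loop, z square to the loop's plane. Balances within 15 mm of the origin
- tool4: loop tool, may be absent: straight round beech handle 116 mm long, 20 mm diameter (same on all), brass ferrule and flat steel wire loop 37 mm wide, 46 mm long (114 mm from handle middle to loop end), about 88 g. Origin: middle of the handle, on its axis, 10 mm above the bench when lying; +x along the handle to the loop, z square to the loop's plane. Balances within 15 mm of the origin
- tool5: loop tool, may be absent: straight round beech handle 116 mm long, 20 mm diameter (same on all), brass ferrule and flat steel wire loop 44 mm wide, 54 mm long (122 mm from handle middle to loop end), about 94 g. Origin: middle of the handle, on its axis, 10 mm above the bench when lying; +x along the handle to the loop, z square to the loop's plane. Balances within 15 mm of the origin
- tool6: loop tool, may be absent: straight round beech handle 116 mm long, 20 mm diameter (same on all), brass ferrule and flat steel wire loop 51 mm wide, 62 mm long (130 mm from handle middle to loop end), about 100 g. Origin: middle of the handle, on its axis, 10 mm above the bench when lying; +x along the handle to the loop, z square to the loop's plane. Balances within 15 mm of the origin
- stand: hanging stand, fixed: wooden foot 100 x 360 x 18 mm, two wooden posts (tops 190 mm above the bench) and between them a level round steel bar 14 mm in diameter, 288 mm clear length, along y. Origin: on the bench under the foot's centre
- bar_top (a point): the middle of the bar's top line, 182 mm above the bench; axes as the stand's (y along the bar)
- caliper_a: wooden calipers, a rigid arch standing on two feet astride pot_a: 140 mm wide, 120 mm high, 26 mm thick, about 110 g; on top a crown block 40 x 26 x 20 mm high, free to be gripped across its 26 mm (y); brass discs 4 mm proud on its sides are look only. Origin: on the bench midway between the feet; z up, x foot to foot, y thickness. 86 mm between the feet
- caliper_a_crown (a point): middle of the underside of the crown of caliper_a, 100 mm above its feet: the spot that rests on the bar
- caliper_b: wooden calipers, a rigid arch standing on two feet astride pot_b: 127 mm wide, 120 mm high, 26 mm thick, about 110 g; on top a crown block 40 x 26 x 20 mm high, free to be gripped across its 26 mm (y); brass discs 4 mm proud on its sides are look only. Origin: on the bench midway between the feet; z up, x foot to foot, y thickness. 77 mm between the feet
- caliper_b_crown (a point): middle of the underside of the crown of caliper_b, 100 mm above its feet: the spot that rests on the bar
- pot_a: unfired clay pot, 58 mm in diameter and 78 mm high, 300 g, standing under caliper_a. Origin: centre of its underside.
- pot_b: unfired clay pot, 48 mm in diameter and 68 mm high, 220 g, standing under caliper_b. Origin: centre of its underside.

How it is judged:
By the outcome, as a careful person would: the job done as asked, in the order asked, and still so for the second after the job is handed in, with the robot touching nothing.
Of tool1, tool2, tool3, tool4, tool5, tool6 only 4 to 6 are there at a start; the rules pass over those that are not, and their reading is None.
At some moment in a run one of tool1, tool2, tool3, tool4, tool5, tool6 may be knocked a few centimetres aside while the robot is not near it.
It also fails if it takes over 210 s, if anything falls off the work surface, if the arm or the gripper's body presses on something with over 40 N, if the wrist force passes 120 N, or if a joint passes its speed limit or range.

## Robot

A 6-joint arm with a two-finger parallel gripper is mounted at the origin on the work surface. World frame = base frame: x ahead of the robot, y to its left, z up, the work surface at z = 0. Lengths are in mm, angles in degrees, forces in N, time in s.
With the tool pointing down it reaches from about 300 to 850 mm from the base axis. Payload 4.2 kg.
Tool frame: the origin (TCP) lies at the very end of the fingers, on their centre line; the grasp point (between the pads) lies 19 mm behind it (env.grasp_offset is the distance from the TCP to the grasp point, in mm); z points along the fingers, y is the line along which they close (so a half turn about z gives the same grasp; the last joint's range is limited). The gripper opens to 91 mm and grips with 3 to 60 N. Pads are 32 mm wide; open, the fingers measure 118 mm over their backs; the gripper's body (76 mm by 178 mm) begins 60 mm behind the grasp point.
Start: joints at [67.208, 18.312, 89.639, -0, 72.044, -1.146], TCP at [212.107, 534.466, 213.976] pointing down, gripper open.
Joint ranges: [-177.97, 177.97], [-48.28, 115.42], [12.27, 149.76], [-77.06, 257.06], [2.81, 150.46], [-146.56, 146.56]. Speed limits (degrees/s): [147.25, 147.25, 180, 180, 180, 180].

## Interface

Orientations are given as [roll, pitch, yaw] about the fixed x, y, z axes, in that order (R = Rz(yaw) Ry(pitch) Rx(roll)).
In Python, from workcell import env gives the robot as it stands. The module is installed in compiled form; this text tells all that it offers.
- The arm moves only by the tool send_rows, never from a script. Its argument "motion" is a list of rows, each an object of numbers: "tx", "ty", "tz": the shift along the tool's x, y, z in units of 500 mm (1.0 is 500 mm); "rx", "ry", "rz": the turn, a rotation vector about the tool's x, y, z in units of 30 degrees (1.0 is 30 degrees); "gripper": the closure, from -1 (fully open) to 1 (shut). In form: [{"tx": .., "ty": .., "tz": .., "rx": .., "ry": .., "rz": .., "gripper": ..}, ...]. A call has 1 to 12 rows; each row shifts and turns the commanded pose from where the row before left it, along the tool's axes as they then stand; what a row does not reach is not made up. A row lasts 1/8 s, in which the tool goes at most 62.5 mm and 10.7 degrees, less where a joint would pass 70% of its speed; a pose out of reach is approached as far as the arm can. A call with a number of a shift or a turn outside -1 to 1 is refused whole. A call with a gripper value outside its range is refused whole. The fingers move at their own pace and stop on an object; "grip_force" is the grip in N (left out, the last holds). Time passes only in rows, so rows that do not move let the fingers close. It gives the time, the measured TCP pose, the force, the opening and the grip force at its end, in the units of the state.
- env.state(): the state, without advancing time (a new reading comes with each control period).
- env.grab_frame(name): name is "scene" or "side" or "wrist"; returns a dict with "frame" (480x640x3 uint8, red, green, blue), "vertical_fov" (degrees; the focal length in pixels is half the picture's height over the tangent of half this angle, whatever the lens; pixels are square), "cx", "cy" (the principal point, pixels), "k1" (the pictures are not rectified: a ray, as slopes to the right and down, at radius r is drawn at 1 + k1 r^2 times it, then the intrinsics apply), "rvec" (rotation vector, rad) and "tvec" (3), from world to camera coordinates, as OpenCV has them; the wrist camera has in their place "T_tool_cam" (4x4, takes a point from camera to tool coordinates, whose origin is the TCP and whose axes are the flange's). Camera axes: x right, y down, z forward; pixel columns grow to the right and rows downward; lengths in mm; the calibration is good to about 2 mm. A picture is of the moment at which its call begins: read the wrist's pose just before it. There is no depth.
- env.job_done(): hands the job in; it is judged then, once.
The state is a dict: "time_s": time; "qpos": joint angles; "qvel": joint speeds; "effort": joint torques, N m; "ee_pos": TCP position; "ee_rot": TCP orientation; "force": force on the tool from outside, world axes, zero at the start; "torque": the same for the moment, N m; "gripper_width": finger opening in mm; "gripper_force": force on a finger pad.
Only numpy, scipy, OpenCV 4.12 (cv2) and the standard library are available. Lean on these libraries where they do the work, as an engineer would, in place of code of your own. Each camera call takes 0.05 s, during which the arm holds its last target. There are 200 camera calls.

## Working session

There is one attempt and no reset: what is moved stays moved. The work goes in short steps, Python scripts to look and compute and a tool call to move; the robot and the scene stay as the last step left them, time stands still between calls to the robot, and variables do not carry over. Pictures are saved under pics/ and viewed, at most 14 in all, crops included, and the job is handed in when it is done.

Besides the shell and the picture viewer there is one more tool, called after ">>>" as name(argument=value, ...) on one line, values as JSON. send_rows: Moves the arm, as the interface text tells. Shifts and turns lie within -1 to 1; 1 stands for 500 mm of shift or 30 degrees of turn. Its arguments: {"type":"object","properties":{"motion":{"type":"array"},"grip_force":{"type":"number"}},"required":["motion"]}

```bash
mkdir -p pics; cat > h.py <<'E'
import numpy as np, cv2
from scipy.spatial.transform import Rotation as R
from workcell import env
def grab(name, fn=None):
    s=env.state(); g=env.grab_frame(name)
    if fn: cv2.imwrite('pics/'+fn, g['frame'][:,:,::-1])
    f=240/np.tan(np.radians(g['vertical_fov']/2))
    K=np.array([[f,0,g['cx']],[0,f,g['cy']],[0,0,1.]]); g['K']=K; g['D']=np.array([g['k1'],0,0,0,0.])
    if name=='wrist':
        T=np.eye(4); T[:3,:3]=R.from_euler('xyz',s['ee_rot'],degrees=True).as_matrix(); T[:3,3]=s['ee_pos']
        C=T@np.array(g['T_tool_cam'])
    else:
        W=np.eye(4); W[:3,:3]=R.from_rotvec(np.ravel(g['rvec'])).as_matrix(); W[:3,3]=np.ravel(g['tvec']); C=np.linalg.inv(W)
    g['C']=C; return g
def plane(g,uv,z):
    uv=np.array(uv,float).reshape(-1,1,2); n=cv2.undistortPoints(uv,g['K'],g['D'])[:,0]
    d=np.c_[n,np.ones(len(n))]@g['C'][:3,:3].T; o=g['C'][:3,3]
    return o+d*((z-o[2])/d[:,2])[:,None]
def proj(g,P):
    W=np.linalg.inv(g['C']); p=cv2.projectPoints(np.array(P,float).reshape(-1,1,3),cv2.Rodrigues(W[:3,:3])[0],W[:3,3],g['K'],g['D'])[0]
    return p[:,0]
E
python3 - <<'E'
from h import *
for n in('scene','side','wrist'):
    g=grab(n,n+'0.png'); print(n,g['C'].round(2).tolist(),g['vertical_fov'],g['k1'])
print(env.state())
E
```

```text
scene [[-0.08, 0.7, -0.71, 1516.33], [1.0, 0.06, -0.05, 90.31], [0.01, -0.71, -0.71, 1140.08], [0.0, 0.0, 0.0, 1.0]] 43.10899844362574 -0.15255459200686872
side [[0.69, -0.45, 0.57, 14.93], [-0.72, -0.44, 0.54, -457.07], [0.01, -0.78, -0.63, 671.36], [0.0, 0.0, 0.0, 1.0]] 57.86271697035433 -0.012056074836027778
wrist [[0.37, 0.9, 0.24, 144.0], [0.93, -0.36, -0.1, 561.23], [-0.0, 0.26, -0.97, 383.46], [0.0, 0.0, 0.0, 1.0]] 59.1964248599895 0.03220466869193392
{'time_s': 0.15, 'qpos': array([ 6.72079853e+01,  1.83448438e+01,  8.96879952e+01, -3.24408818e-04,
        7.20453901e+01, -1.14425820e+00]), 'qvel': array([-0.06314829, -0.16959559, -0.2500669 ,  0.02035507,  0.01374563,
       -0.16520406]), 'effort': array([-7.81101044e-04, -4.12778807e+01, -2.32152057e+01,  7.27526564e-02,
        4.34318266e-02, -9.64679020e-05]), 'ee_pos': array([211.96041462, 534.11208584, 213.3131744 ]), 'ee_rot': array([-1.79921780e+02, -1.25380225e-03,  1.58352343e+02]), 'force': array([-0.5844527 ,  0.05996729, -1.53656004]), 'torque': array([-0.07313342, -0.02665057, -0.00706567]), 'gripper_force': 0.0, 'gripper_width': 91.03740014734315}
```

View pics/scene0.png

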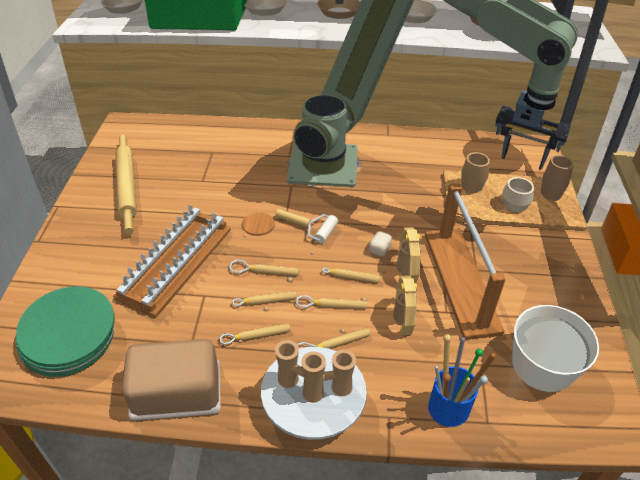

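View pics/side0.png

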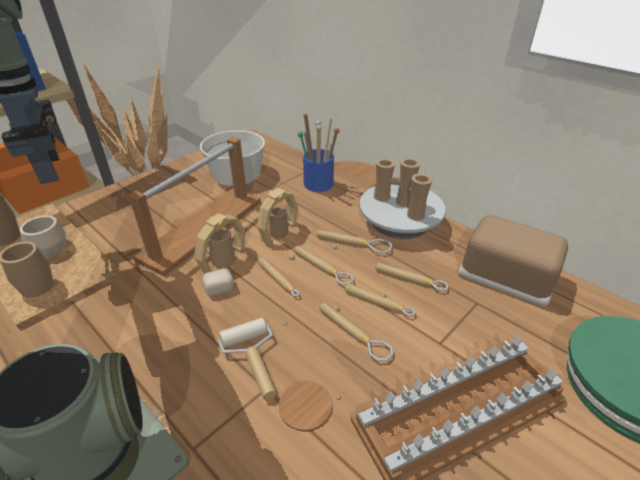

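The scene image shows all six loop tools, loops toward −y. Their pixels are about (265,270), (350,275), (265,299), (333,303), (255,334) and (335,342). The rack is at (172,260), the calipers over their pots at (410,252) and (405,303), and the stand at (465,255). The side view agrees.

```bash
python3 - <<'E'
from h import *
g=grab('scene')
for n,uv,z in [('rack clip near-L',(196,212),70),('near-R',(222,218),70),('far-L',(127,279),70),('far-R',(151,298),70),
 ('bar',(459,196),175),('bar',(493,270),175),('ca',(412,232),120),('cb',(408,282),120),
 ('t',(297,270),10),('tl',(230,267),5),('t',(378,278),10),('tl',(323,271),5),('t',(296,297),10),('tl',(233,302),5),('t',(367,304),10),('tl',(297,302),5),('t',(289,330),10),('tl',(221,341),5),('t',(369,337),10),('tl',(303,348),5)]:
    print(n,plane(g,uv,z)[0].round(0))
E
```

```text
rack clip near-L [ 333. -318.   70.]
near-R [ 351. -243.   70.]
far-L [ 587. -431.   70.]
far-R [ 640. -357.   70.]
bar [330. 362. 175.]
bar [580. 416. 175.]
ca [414. 247. 120.]
cb [581. 233. 120.]
t [464. -34.  10.]
tl [ 464. -207.    5.]
t [473. 173.  10.]
tl [457.  32.   5.]
t [554. -27.  10.]
tl [ 580. -179.    5.]
t [561. 147.  10.]
tl [566. -23.   5.]
t [656. -32.  10.]
tl [ 699. -186.    5.]
t [660. 154.  10.]
tl [701.   5.   5.]
```

```bash
cat >> h.py <<'E'
def plan(*targets, start=None):
    """print rows: turn+z first, then xy. targets (x,y,z,yaw)"""
    s=env.state(); p=np.array(s['ee_pos']); y=s['ee_rot'][2]
    if start: p=np.array(start[:3],float); y=start[3]
    print('now',p.round(1),'rot',np.round(s['ee_rot'],2),'t',round(s['time_s'],1))
    for t in targets:
        d=np.array(t[:3])-p; dy=(t[3]-y+180)%360-180; a=np.radians(t[3])
        tx=np.cos(a)*d[0]+np.sin(a)*d[1]; ty=np.sin(a)*d[0]-np.cos(a)*d[1]
        print('->',np.round(t,1),'| rz',round(-dy/30,3),'tz',round(-d[2]/500,4),'| tx',round(tx/500,4),'ty',round(ty/500,4), 'n_turn>=%.1f n_xy>=%.1f n_z>=%.1f'%(abs(dy)/10.7,np.hypot(tx,ty)/62.5,abs(d[2])/62.5))
        p=np.array(t[:3],float); y=t[3]
E
echo ok
```

```text
ok
```

>>> send_rows(motion=[{"rz": 0.3255, "tz": -0.059, "gripper": -1}, {"rz": 0.3255, "tz": -0.059, "gripper": -1}, {"rz": 0.3255, "tz": -0.059, "gripper": -1}, {"rz": 0.3255, "tz": -0.059, "gripper": -1}, {"rz": 0.3255, "tz": -0.059, "gripper": -1}, {"rz": 0.3255, "tz": -0.059, "gripper": -1}, {"rz": 0.3255, "tz": -0.059, "gripper": -1}])

```text
invalid input at $.motion[0]: expected keys tx, ty, tz, rx, ry, rz, gripper
```

>>> send_rows(motion=[{"tx": -0.081, "ty": 0.068}, {"tx": -0.081, "ty": 0.068}, {"tx": -0.081, "ty": 0.068}, {"tx": -0.081, "ty": 0.068}, {"tx": -0.081, "ty": 0.068}, {"tx": -0.081, "ty": 0.068}, {"tx": -0.081, "ty": 0.068}, {}, {}])

```text
invalid input at $.motion[0]: expected keys tx, ty, tz, rx, ry, rz, gripper
```

```bash
python3 - <<'E'
from h import *
plan()
g=grab('wrist','w1.png'); print(g['C'].round(2).tolist())
E
```

```text
now [212.  534.2 213.5] rot [-179.94    0.    158.36] t 0.2
[[0.37, 0.9, 0.24, 144.03], [0.93, -0.36, -0.1, 561.3], [-0.0, 0.26, -0.97, 383.71], [0.0, 0.0, 0.0, 1.0]]
```

View pics/w1.png

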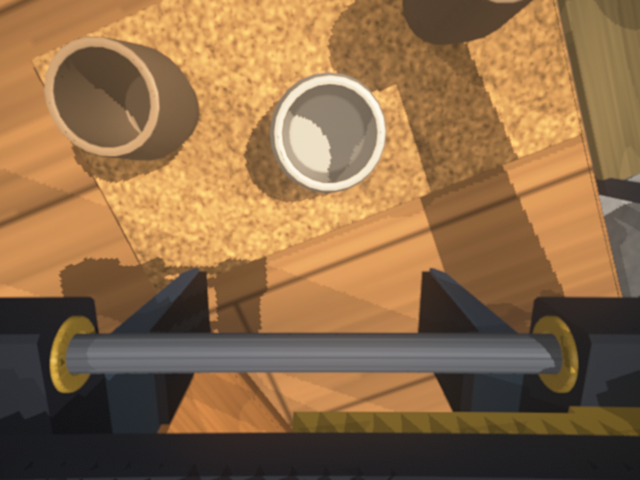

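The wrist view shows the fingers blocking everything below about row 290, so the usable view lies on the tool's +x side. All seven keys are required per row.

>>> send_rows(motion=[{"tx": 0, "ty": 0, "rx": 0, "ry": 0, "rz": 0.3255, "tz": -0.059, "gripper": -1}, {"tx": 0, "ty": 0, "rx": 0, "ry": 0, "rz": 0.3255, "tz": -0.059, "gripper": -1}, {"tx": 0, "ty": 0, "rx": 0, "ry": 0, "rz": 0.3255, "tz": -0.059, "gripper": -1}, {"tx": 0, "ty": 0, "rx": 0, "ry": 0, "rz": 0.3255, "tz": -0.059, "gripper": -1}, {"tx": 0, "ty": 0, "rx": 0, "ry": 0, "rz": 0.3255, "tz": -0.059, "gripper": -1}, {"tx": 0, "ty": 0, "rx": 0, "ry": 0, "rz": 0.3255, "tz": -0.059, "gripper": -1}, {"tx": 0, "ty": 0, "rx": 0, "ry": 0, "rz": 0.3255, "tz": -0.059, "gripper": -1}])

```text
time_s: 1.12
ee_pos: [212.0, 534.3, 421.3]
ee_rot: [-180.0, 0.0, 89.7]
force: [1.1, 0.6, 0.9]
gripper_width: 90.9
gripper_force: 0.0
```

>>> send_rows(motion=[{"tx": -0.09, "ty": 0.06, "tz": 0, "rx": 0, "ry": 0, "rz": 0, "gripper": -1}, {"tx": -0.09, "ty": 0.06, "tz": 0, "rx": 0, "ry": 0, "rz": 0, "gripper": -1}, {"tx": -0.09, "ty": 0.06, "tz": 0, "rx": 0, "ry": 0, "rz": 0, "gripper": -1}, {"tx": -0.09, "ty": 0.06, "tz": 0, "rx": 0, "ry": 0, "rz": 0, "gripper": -1}, {"tx": -0.09, "ty": 0.06, "tz": 0, "rx": 0, "ry": 0, "rz": 0, "gripper": -1}, {"tx": -0.09, "ty": 0.06, "tz": 0, "rx": 0, "ry": 0, "rz": 0, "gripper": -1}, {"tx": -0.09, "ty": 0.06, "tz": 0, "rx": 0, "ry": 0, "rz": 0, "gripper": -1}, {"tx": -0.09, "ty": 0.06, "tz": 0, "rx": 0, "ry": 0, "rz": 0, "gripper": -1}, {"tx": 0, "ty": 0, "tz": 0, "rx": 0, "ry": 0, "rz": 0, "gripper": -1}, {"tx": 0, "ty": 0, "tz": 0, "rx": 0, "ry": 0, "rz": 0, "gripper": -1}])

```text
time_s: 2.38
ee_pos: [451.8, 174.7, 420.4]
ee_rot: [-180.0, -0.0, 90.0]
force: [-0.2, 0.8, -0.2]
gripper_width: 91.2
gripper_force: 0.0
```

```bash
python3 - <<'E'
from h import *
plan()
g=grab('wrist','w2.png'); print(g['C'].round(2).tolist())
E
```

```text
now [451.8 174.7 420.4] rot [-1.7996e+02 -4.0000e-02  8.9980e+01] t 2.4
[[1.0, -0.0, 0.0, 452.13], [-0.0, -0.97, -0.26, 247.9], [0.0, 0.26, -0.97, 590.68], [0.0, 0.0, 0.0, 1.0]]
```

View pics/w2.png

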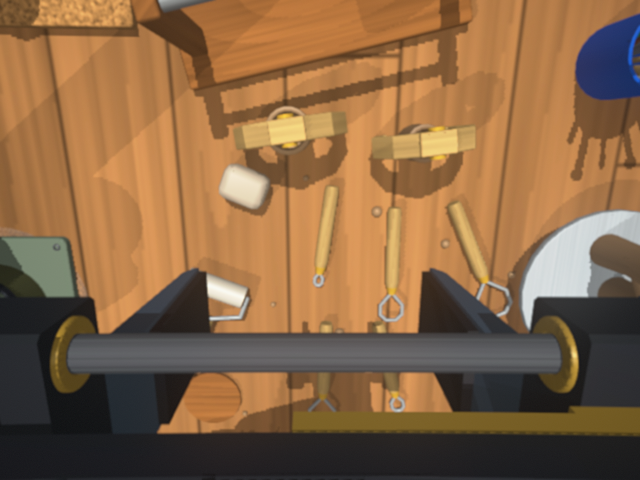

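Wrist view: caliper crowns at (287,130) and (447,141), tools at (325,235), (393,250) and (472,245), and two more behind the fingers at (325,365) and (390,365). The stand foot is at the top.

```bash
cat >> h.py <<'E'
def handles(g,z=10,roi=None,show=None,lo=(19,70,90),hi=(32,255,255),amin=300):
    hsv=cv2.cvtColor(g['frame'],cv2.COLOR_RGB2HSV)
    m=cv2.inRange(hsv,np.array(lo),np.array(hi)); m=cv2.morphologyEx(m,cv2.MORPH_OPEN,np.ones((3,3)))
    if show: cv2.imwrite('pics/'+show,m)
    out=[]
    for c in cv2.findContours(m,cv2.RETR_EXTERNAL,cv2.CHAIN_APPROX_NONE)[0]:
        if cv2.contourArea(c)<amin: continue
        b=cv2.boxPoints(cv2.minAreaRect(c)); e=np.linalg.norm(b[0]-b[1])<np.linalg.norm(b[1]-b[2])
        e1,e2=((b[0]+b[1])/2,(b[2]+b[3])/2) if e else ((b[1]+b[2])/2,(b[3]+b[0])/2)
        P=plane(g,[e1,e2],z); out.append((cv2.contourArea(c),e1,e2,P))
    return out
E
python3 - <<'E'
from h import *
g=grab('wrist')
hsv=cv2.cvtColor(g['frame'],cv2.COLOR_RGB2HSV)
for uv in [(325,230),(393,250),(463,225),(287,128),(260,133),(440,141),(330,265),(340,300),(360,220),(300,60),(250,330)]: print(uv,hsv[uv[1],uv[0]])
for o in handles(g,show='m2.png'): print(int(o[0]),o[1].round(),o[2].round(),o[3][:,:2].round(1).tolist(),np.linalg.norm(o[3][0]-o[3][1]).round(1))
E
```

```text
(325, 230) [ 19 130 226]
(393, 250) [ 19 129 225]
(463, 225) [ 19 128 225]
(287, 128) [ 22 120 245]
(260, 133) [ 19 131 214]
(440, 141) [ 22 122 243]
(330, 265) [ 14 150 190]
(340, 300) [ 14 150 199]
(360, 220) [ 14 151 220]
(300, 60) [ 14 169 183]
(250, 330) [ 14 150 196]
7205 [639. 420.] [292. 420.] [[960.5, -191.7], [417.7, -197.0]] 542.8
579 [561. 316.] [570. 390.] [[816.6, -15.5], [848.3, -139.6]] 128.1
494 [ 66. 316.] [ 57. 391.] [[88.1, -15.3], [56.3, -139.9]] 128.6
369 [393. 210.] [391. 294.] [[563.2, 142.9], [565.5, 17.8]] 125.1
381 [456. 206.] [486. 283.] [[648.7, 148.5], [701.8, 35.0]] 125.4
420 [330. 187.] [319. 274.] [[474.3, 174.8], [460.4, 48.6]] 127.0
903 [461. 143.] [422. 143.] [[648.2, 232.8], [596.6, 233.0]] 51.6
911 [304. 128.] [269. 133.] [[439.7, 252.5], [392.9, 246.1]] 47.2
```

```bash
python3 - <<'E'
from h import *
g=grab('wrist'); hsv=cv2.cvtColor(g['frame'],cv2.COLOR_RGB2HSV)
for lo,tag in [((21,60,150),'crown'),((17,60,90),'arch')]:
  m=cv2.inRange(hsv,np.array(lo),np.array((30,255,255))); m=cv2.morphologyEx(m,cv2.MORPH_OPEN,np.ones((3,3)))
  m[180:]=0; m[:100]=0
  for c in cv2.findContours(m,cv2.RETR_EXTERNAL,cv2.CHAIN_APPROX_NONE)[0]:
    if cv2.contourArea(c)<250: continue
    r=cv2.minAreaRect(c); b=cv2.boxPoints(r); P=plane(g,b,120 if tag=='crown' else 60)[:,:2]
    print(tag,cv2.contourArea(c),np.round(r[0],1),np.round(r[1],1),round(r[2],1),'c',P.mean(0).round(1),P.round(0).tolist())
cv2.imwrite('pics/c2.png',cv2.resize(g['frame'][90:175,220:500,::-1],None,fx=2.8,fy=2.8,interpolation=2))
E
```

```text
crown 475.0 [439.5 146.3] [15.7 34.6] 83.7 c [588.2 232.7] [[568.0, 239.0], [605.0, 243.0], [608.0, 226.0], [571.0, 223.0]]
crown 587.0 [286.7 130.5] [21.9 33.8] 81.9 c [423.2 249.2] [[404.0, 258.0], [440.0, 263.0], [443.0, 241.0], [407.0, 235.0]]
arch 2612.5 [423.7 144.1] [ 33.2 103.8] 87.8 c [586.  233.1] [[522.0, 251.0], [646.0, 255.0], [652.0, 216.0], [525.0, 211.0]]
arch 2800.0 [290. 131.] [ 36. 112.] 90.0 c [423.6 248.5] [[357.0, 269.0], [491.0, 270.0], [492.0, 228.0], [355.0, 227.0]]
```

View pics/c2.png

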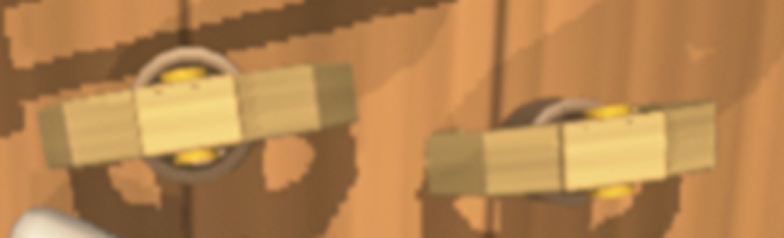

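The crop gives crown A centred at (287.5,132) and crown B at (439.5,144) in the full image. Both have a world yaw of about +7.5 to 8°.

```bash
python3 - <<'E'
from h import *
g=grab('wrist'); P=plane(g,[(287.5,132.1),(439.5,143.9)],120); print(P.round(1))
c=np.array([[135,92],[235,78],[145,158],[242,142],[560,125],[662,112],[568,190],[668,178]])/2.8+[220,90]
Q=plane(g,c,120)[:,:2]; 
for i in range(0,8,2): d=Q[i+1]-Q[i]; print(np.degrees(np.arctan2(d[1],d[0])).round(1),np.linalg.norm(d).round(1))
plan((P[0][0],P[0][1],200,188))
E
```

```text
[[423.9 247.7 120. ]
 [587.9 235.3 120. ]]
7.7 38.5
9.2 38.0
6.9 38.7
6.6 38.5
now [451.5 175.5 420.6] rot [ 1.7999e+02 -2.0000e-02  9.0120e+01] t 2.6
-> [423.9 247.7 200.  188. ] | rz -3.263 tz 0.4411 | tx 0.0344 ty 0.1506 n_turn>=9.1 n_xy>=1.2 n_z>=3.5
```

>>> send_rows(motion=[{"tx": 0, "ty": 0, "tz": 0.044, "rx": 0, "ry": 0, "rz": -0.3263, "gripper": -1}, {"tx": 0, "ty": 0, "tz": 0.044, "rx": 0, "ry": 0, "rz": -0.3263, "gripper": -1}, {"tx": 0, "ty": 0, "tz": 0.044, "rx": 0, "ry": 0, "rz": -0.3263, "gripper": -1}, {"tx": 0, "ty": 0, "tz": 0.044, "rx": 0, "ry": 0, "rz": -0.3263, "gripper": -1}, {"tx": 0, "ty": 0, "tz": 0.044, "rx": 0, "ry": 0, "rz": -0.3263, "gripper": -1}, {"tx": 0, "ty": 0, "tz": 0.044, "rx": 0, "ry": 0, "rz": -0.3263, "gripper": -1}, {"tx": 0, "ty": 0, "tz": 0.044, "rx": 0, "ry": 0, "rz": -0.3263, "gripper": -1}, {"tx": 0, "ty": 0, "tz": 0.044, "rx": 0, "ry": 0, "rz": -0.3263, "gripper": -1}, {"tx": 0, "ty": 0, "tz": 0.044, "rx": 0, "ry": 0, "rz": -0.3263, "gripper": -1}, {"tx": 0, "ty": 0, "tz": 0.044, "rx": 0, "ry": 0, "rz": -0.3263, "gripper": -1}])

```text
time_s: 3.82
ee_pos: [451.7, 175.5, 200.0]
ee_rot: [180.0, 0.0, -171.7]
force: [-0.9, -0.5, -0.3]
gripper_width: 91.4
gripper_force: 0.0
```

>>> send_rows(motion=[{"tx": 0.0172, "ty": 0.0753, "tz": 0, "rx": 0, "ry": 0, "rz": 0, "gripper": -1}, {"tx": 0.0172, "ty": 0.0753, "tz": 0, "rx": 0, "ry": 0, "rz": 0, "gripper": -1}, {"tx": 0, "ty": 0, "tz": 0, "rx": 0, "ry": 0, "rz": 0, "gripper": -1}, {"tx": 0, "ty": 0, "tz": 0, "rx": 0, "ry": 0, "rz": 0, "gripper": -1}])

```text
time_s: 4.32
ee_pos: [424.5, 247.0, 200.6]
ee_rot: [-180.0, 0.0, -172.0]
force: [0.6, -0.1, 0.1]
gripper_width: 91.4
gripper_force: 0.0
```

```bash
python3 - <<'E'
from h import *
plan((423.9,247.7,102,188))
g=grab('wrist','w3.png'); 
print(proj(g,[[423.9,247.7,120],[423.9,247.7,100]]))
E
```

```text
now [424.5 247.  200.6] rot [-1.7998e+02  2.0000e-02 -1.7201e+02] t 4.3
-> [423.9 247.7 102.  188. ] | rz -0.0 tz 0.1971 | tx 0.0009 ty 0.0016 n_turn>=0.0 n_xy>=0.0 n_z>=1.6
[[315.498349   252.60989975]
 [315.39053427 244.20448016]]
```

View pics/w3.png

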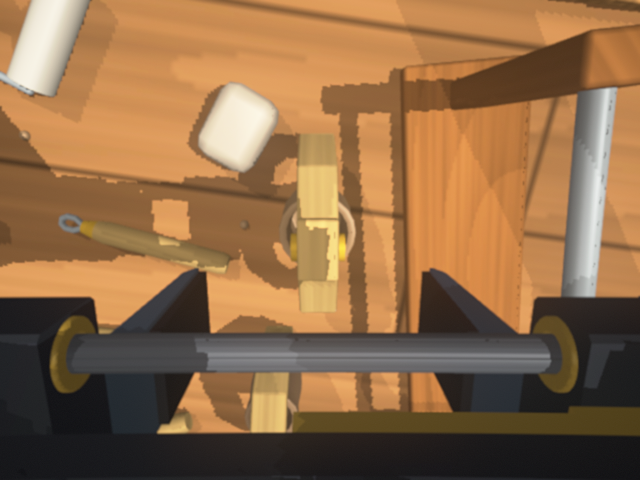

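Crown A shows at (320,250) between the fingers, about 3 mm right of the prediction, and square to the gripper. I'll correct, descend, grip and lift.

>>> send_rows(motion=[{"tx": 0.003, "ty": 0.0056, "tz": 0.06, "rx": 0, "ry": 0, "rz": 0, "gripper": -1}, {"tx": 0, "ty": 0, "tz": 0.06, "rx": 0, "ry": 0, "rz": 0, "gripper": -1}, {"tx": 0, "ty": 0, "tz": 0.077, "rx": 0, "ry": 0, "rz": 0, "gripper": -1}, {"tx": 0, "ty": 0, "tz": 0, "rx": 0, "ry": 0, "rz": 0, "gripper": 1}, {"tx": 0, "ty": 0, "tz": 0, "rx": 0, "ry": 0, "rz": 0, "gripper": 1}, {"tx": 0, "ty": 0, "tz": 0, "rx": 0, "ry": 0, "rz": 0, "gripper": 1}, {"tx": 0, "ty": 0, "tz": 0, "rx": 0, "ry": 0, "rz": 0, "gripper": 1}, {"tx": 0, "ty": 0, "tz": 0, "rx": 0, "ry": 0, "rz": 0, "gripper": 1}, {"tx": 0, "ty": 0, "tz": 0, "rx": 0, "ry": 0, "rz": 0, "gripper": 1}, {"tx": 0, "ty": 0, "tz": 0, "rx": 0, "ry": 0, "rz": 0, "gripper": 1}], grip_force=20)

```text
time_s: 5.62
ee_pos: [422.8, 249.3, 102.0]
ee_rot: [180.0, 0.0, -172.1]
force: [-0.1, -0.5, -0.0]
gripper_width: 26.1
gripper_force: 20.0
```

>>> send_rows(motion=[{"tx": 0, "ty": 0, "tz": -0.02, "rx": 0, "ry": 0, "rz": 0, "gripper": 1}, {"tx": 0, "ty": 0, "tz": -0.05, "rx": 0, "ry": 0, "rz": 0, "gripper": 1}, {"tx": 0, "ty": 0, "tz": -0.08, "rx": 0, "ry": 0, "rz": 0, "gripper": 1}, {"tx": 0, "ty": 0, "tz": -0.08, "rx": 0, "ry": 0, "rz": 0, "gripper": 1}])

```text
time_s: 6.12
ee_pos: [422.7, 249.2, 218.5]
ee_rot: [180.0, -0.0, -172.1]
force: [-0.7, 0.8, -1.1]
gripper_width: 25.9
gripper_force: 20.0
```

>>> send_rows(motion=[{"tx": 0, "ty": 0, "tz": -0.021, "rx": 0, "ry": 0, "rz": 0.3186, "gripper": 1}, {"tx": 0, "ty": 0, "tz": -0.021, "rx": 0, "ry": 0, "rz": 0.3186, "gripper": 1}, {"tx": 0, "ty": 0, "tz": -0.021, "rx": 0, "ry": 0, "rz": 0.3186, "gripper": 1}, {"tx": 0, "ty": 0, "tz": -0.021, "rx": 0, "ry": 0, "rz": 0.3186, "gripper": 1}, {"tx": 0, "ty": 0, "tz": -0.021, "rx": 0, "ry": 0, "rz": 0.3186, "gripper": 1}, {"tx": 0, "ty": 0, "tz": -0.021, "rx": 0, "ry": 0, "rz": 0.3186, "gripper": 1}, {"tx": 0, "ty": 0, "tz": -0.021, "rx": 0, "ry": 0, "rz": 0.3186, "gripper": 1}, {"tx": 0, "ty": 0, "tz": -0.021, "rx": 0, "ry": 0, "rz": 0.3186, "gripper": 1}, {"tx": 0, "ty": 0, "tz": -0.021, "rx": 0, "ry": 0, "rz": 0.3186, "gripper": 1}, {"tx": 0, "ty": 0, "tz": 0, "rx": 0, "ry": 0, "rz": 0, "gripper": 1}])

```text
time_s: 7.38
ee_pos: [423.1, 249.4, 312.5]
ee_rot: [179.9, -0.0, 102.0]
force: [0.1, -0.4, -1.2]
gripper_width: 25.5
gripper_force: 20.0
```

```bash
python3 - <<'E'
from h import *
plan()
g=grab('wrist','w4.png'); 
E
```

```text
now [423.1 249.4 312.5] rot [ 1.7989e+02 -4.0000e-02  1.0198e+02] t 7.4
```

View pics/w4.png

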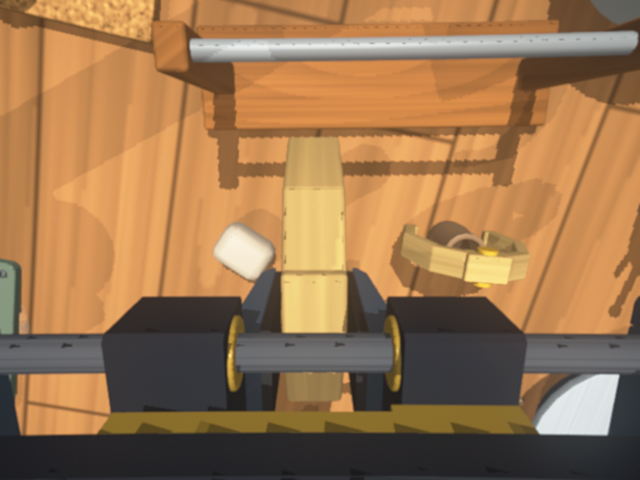

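Bar spans from (192,48) to (637,42), nearly parallel to the image rows. The held caliper's crown front edge is at row 271. I'll compute the bar line and the grip offset along the crown.

```bash
python3 - <<'E'
from h import *
g=grab('wrist'); f=g['frame'].astype(int)
# bar edges by low saturation, per column
hsv=cv2.cvtColor(g['frame'],cv2.COLOR_RGB2HSV); pts=[]
for u in range(210,620,10):
    v=np.where((hsv[20:80,u,1]<60)&(hsv[20:80,u,2]>90))[0]
    if len(v): pts.append((u,20+(v.min()+v.max())/2,v.max()-v.min()))
pts=np.array(pts); print(pts[::8])
k=np.polyfit(pts[:,0],pts[:,1],1)
E=plane(g,[(192,np.polyval(k,192)),(637,np.polyval(k,637))],175)[:,:2]; d=E[1]-E[0]
print(E.round(1),np.linalg.norm(d).round(1),'yaw bar',np.degrees(np.arctan2(d[1],d[0])).round(2),'mid',E.mean(0).round(1))
# crown front edge in tool frame
s=env.state(); T=s['ee_pos']; P=plane(g,[(314.5,271),(285,210),(345,210)],T[2]+18)
a=np.radians(s['ee_rot'][2]); X=np.array([np.cos(a),np.sin(a)]);Y=np.array([np.sin(a),-np.cos(a)])
print([( (p[:2]-T[:2])@X.round(3),(p[:2]-T[:2])@Y) for p in P], (E[0]-T[:2])@X)
E
```

```text
[[210.   49.5  23. ]
 [290.   48.5  21. ]
 [370.   47.5  21. ]
 [450.   46.   22. ]
 [530.   45.   22. ]
 [610.   41.5  21. ]]
[[318.5 354.1]
 [603.3 417.7]] 291.8 yaw bar 12.6 mid [460.9 385.9]
[(np.float64(21.882212194755756), np.float64(0.7631953702641779)), (np.float64(45.40427887512578), np.float64(-10.028703741583579)), (np.float64(45.38481635161079), np.float64(11.932038795912892))] 124.35404552289398
```

```bash
python3 - <<'E'
from h import *
plan((402.7,370.9,312.5,102.6),(402.7,370.9,190,102.6))
E
```

```text
now [422.6 249.1 311.4] rot [-179.98    0.    102.01] t 7.5
-> [402.7 370.9 312.5 102.6] | rz -0.02 tz -0.0023 | tx 0.2464 ty 0.0143 n_turn>=0.1 n_xy>=2.0 n_z>=0.0
-> [402.7 370.9 190.  102.6] | rz -0.0 tz 0.245 | tx 0.0 ty 0.0 n_turn>=0.0 n_xy>=0.0 n_z>=2.0
```

>>> send_rows(motion=[{"tx": 0, "ty": 0, "tz": 0, "rx": 0, "ry": 0, "rz": -0.02, "gripper": 1}, {"tx": 0.082, "ty": 0.0048, "tz": 0, "rx": 0, "ry": 0, "rz": 0, "gripper": 1}, {"tx": 0.082, "ty": 0.0048, "tz": 0, "rx": 0, "ry": 0, "rz": 0, "gripper": 1}, {"tx": 0.082, "ty": 0.0048, "tz": 0, "rx": 0, "ry": 0, "rz": 0, "gripper": 1}, {"tx": 0, "ty": 0, "tz": 0, "rx": 0, "ry": 0, "rz": 0, "gripper": 1}, {"tx": 0, "ty": 0, "tz": 0.06, "rx": 0, "ry": 0, "rz": 0, "gripper": 1}, {"tx": 0, "ty": 0, "tz": 0.06, "rx": 0, "ry": 0, "rz": 0, "gripper": 1}, {"tx": 0, "ty": 0, "tz": 0.06, "rx": 0, "ry": 0, "rz": 0, "gripper": 1}, {"tx": 0, "ty": 0, "tz": 0.055, "rx": 0, "ry": 0, "rz": 0, "gripper": 1}, {"tx": 0, "ty": 0, "tz": 0, "rx": 0, "ry": 0, "rz": 0, "gripper": 1}, {"tx": 0, "ty": 0, "tz": 0, "rx": 0, "ry": 0, "rz": 0, "gripper": 1}])

```text
time_s: 8.85
ee_pos: [404.0, 370.9, 195.1]
ee_rot: [179.9, -0.0, 102.5]
force: [0.4, -0.0, -0.3]
gripper_width: 25.9
gripper_force: 20.0
```

```bash
python3 - <<'E'
from h import *
plan()
g=grab('side','s5.png'); 
P=[[402.7,370.9,182],[318,354,175],[603,417,175]]
print(proj(g,P))
c=proj(g,P)[0].astype(int); f=g['frame'][max(0,c[1]-100):c[1]+130,max(0,c[0]-130):c[0]+150,::-1]
cv2.imwrite('pics/s5c.png',cv2.resize(f,None,fx=2.5,fy=2.5))
E
```

```text
now [404.  370.9 195.1] rot [ 1.7991e+02 -4.0000e-02  1.0246e+02] t 8.8
[[172.66379033 176.77377555]
 [142.32125871 196.94015234]
 [232.60766873 144.66281767]]
```

View pics/s5c.png

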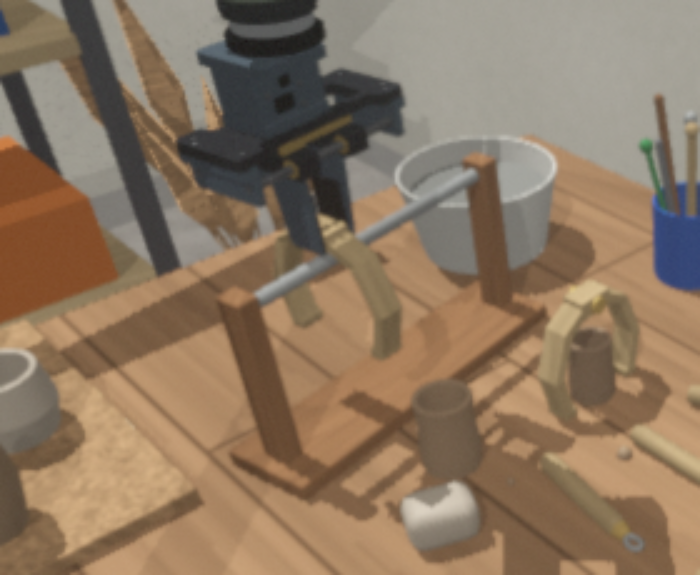

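The side crop shows the caliper astride the bar, well clear of the posts, and pot A standing undisturbed. I'll lower it onto the bar.

>>> send_rows(motion=[{"tx": 0, "ty": 0, "tz": 0.01, "rx": 0, "ry": 0, "rz": 0, "gripper": 1}, {"tx": 0, "ty": 0, "tz": 0.006, "rx": 0, "ry": 0, "rz": 0, "gripper": 1}, {"tx": 0, "ty": 0, "tz": 0.003, "rx": 0, "ry": 0, "rz": 0, "gripper": 1}, {"tx": 0, "ty": 0, "tz": 0.002, "rx": 0, "ry": 0, "rz": 0, "gripper": 1}, {"tx": 0, "ty": 0, "tz": 0, "rx": 0, "ry": 0, "rz": 0, "gripper": 1}])

```text
time_s: 9.52
ee_pos: [403.3, 370.9, 183.9]
ee_rot: [180.0, -0.0, 102.5]
force: [-1.3, -1.1, 2.9]
gripper_width: 26.2
gripper_force: 20.0
```

>>> send_rows(motion=[{"tx": 0, "ty": 0, "tz": 0, "rx": 0, "ry": 0, "rz": 0, "gripper": 0.3}, {"tx": 0, "ty": 0, "tz": 0, "rx": 0, "ry": 0, "rz": 0, "gripper": 0.1}, {"tx": 0, "ty": 0, "tz": 0, "rx": 0, "ry": 0, "rz": 0, "gripper": -0.1}, {"tx": 0, "ty": 0, "tz": 0, "rx": 0, "ry": 0, "rz": 0, "gripper": -0.1}, {"tx": 0, "ty": 0, "tz": 0, "rx": 0, "ry": 0, "rz": 0, "gripper": -0.1}, {"tx": 0, "ty": 0, "tz": -0.04, "rx": 0, "ry": 0, "rz": 0, "gripper": -0.1}, {"tx": 0, "ty": 0, "tz": -0.08, "rx": 0, "ry": 0, "rz": 0, "gripper": -0.1}, {"tx": 0, "ty": 0, "tz": -0.08, "rx": 0, "ry": 0, "rz": 0, "gripper": -0.1}])

```text
time_s: 10.52
ee_pos: [403.2, 370.8, 284.4]
ee_rot: [-180.0, 0.0, 102.5]
force: [-0.3, 0.1, 0.1]
gripper_width: 50.1
gripper_force: 0.0
```

```bash
python3 - <<'E'
from h import *
g=grab('side','s6.png'); f=g['frame'][76:306,42:322,::-1]
f2=grab('scene')['frame'][170:340,380:520,::-1]
a=cv2.resize(f,(487,400)); b=cv2.resize(f2,(312,400)); cv2.imwrite('pics/s6c.png',np.hstack([a,b]))
plan((589,234,250,187),start=[403.3,370.9,284,102.5])
E
```

```text
now [403.3 370.9 284. ] rot [179.51  -0.28 102.47] t 10.6
-> [589 234 250 187] | rz -2.817 tz 0.068 | tx -0.3353 ty -0.317 n_turn>=7.9 n_xy>=3.7 n_z>=0.5
```

View pics/s6c.png

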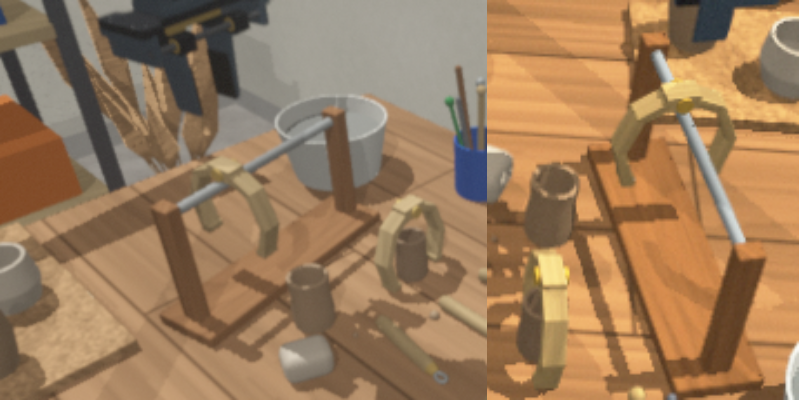

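Caliper A hangs astride the bar and level, and the pots are untouched. Next is caliper B.

>>> send_rows(motion=[{"tx": 0, "ty": 0, "tz": 0, "rx": 0, "ry": 0, "rz": -0.313, "gripper": -0.1}, {"tx": 0, "ty": 0, "tz": 0, "rx": 0, "ry": 0, "rz": -0.313, "gripper": -0.1}, {"tx": 0, "ty": 0, "tz": 0, "rx": 0, "ry": 0, "rz": -0.313, "gripper": -0.1}, {"tx": 0, "ty": 0, "tz": 0, "rx": 0, "ry": 0, "rz": -0.313, "gripper": -0.1}, {"tx": 0, "ty": 0, "tz": 0, "rx": 0, "ry": 0, "rz": -0.313, "gripper": -0.1}, {"tx": 0, "ty": 0, "tz": 0, "rx": 0, "ry": 0, "rz": -0.313, "gripper": -0.1}, {"tx": 0, "ty": 0, "tz": 0, "rx": 0, "ry": 0, "rz": -0.313, "gripper": -0.1}, {"tx": 0, "ty": 0, "tz": 0, "rx": 0, "ry": 0, "rz": -0.313, "gripper": -0.1}, {"tx": 0, "ty": 0, "tz": 0, "rx": 0, "ry": 0, "rz": -0.313, "gripper": -0.1}])

```text
time_s: 11.75
ee_pos: [403.1, 370.6, 282.5]
ee_rot: [-180.0, -0.1, -172.7]
force: [-1.0, -0.5, 0.1]
gripper_width: 50.2
gripper_force: 0.0
```

>>> send_rows(motion=[{"tx": -0.0668, "ty": -0.0626, "tz": 0, "rx": 0, "ry": 0, "rz": 0, "gripper": -1}, {"tx": -0.0668, "ty": -0.0626, "tz": 0, "rx": 0, "ry": 0, "rz": 0, "gripper": -1}, {"tx": -0.0668, "ty": -0.0626, "tz": 0, "rx": 0, "ry": 0, "rz": 0, "gripper": -1}, {"tx": -0.0668, "ty": -0.0626, "tz": 0, "rx": 0, "ry": 0, "rz": 0, "gripper": -1}, {"tx": -0.0668, "ty": -0.0626, "tz": 0, "rx": 0, "ry": 0, "rz": 0, "gripper": -1}, {"tx": 0, "ty": 0, "tz": 0.056, "rx": 0, "ry": 0, "rz": 0, "gripper": -1}, {"tx": 0, "ty": 0, "tz": 0.056, "rx": 0, "ry": 0, "rz": 0, "gripper": -1}, {"tx": 0, "ty": 0, "tz": 0.056, "rx": 0, "ry": 0, "rz": 0, "gripper": -1}, {"tx": 0, "ty": 0, "tz": 0, "rx": 0, "ry": 0, "rz": 0, "gripper": -1}, {"tx": 0, "ty": 0, "tz": 0, "rx": 0, "ry": 0, "rz": 0, "gripper": -1}])

```text
time_s: 13.0
ee_pos: [588.5, 236.1, 200.2]
ee_rot: [180.0, 0.1, -173.0]
force: [0.3, -0.0, 0.3]
gripper_width: 91.0
gripper_force: 0.0
```

```bash
python3 - <<'E'
from h import *
plan((588,236,102,187))
g=grab('wrist'); hsv=cv2.cvtColor(g['frame'],cv2.COLOR_RGB2HSV)
cv2.imwrite('pics/w7c.png',g['frame'][100:330,200:440,::-1])
T=env.state()['ee_pos']; print(proj(g,[[T[0],T[1],120]]))
E
```

```text
now [588.5 236.1 200.2] rot [ 1.7998e+02  6.0000e-02 -1.7302e+02] t 13.0
-> [588 236 102 187] | rz -0.001 tz 0.1964 | tx 0.0011 ty 0.0 n_turn>=0.0 n_xy>=0.0 n_z>=1.6
[[314.26263314 253.80324237]]
```

View pics/w7c.png

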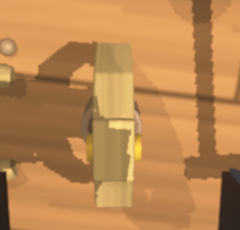

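Crown B is centred at (314,250) against the TCP projection (314,254), so I'll shift +2.3 mm along tool x and grip.

>>> send_rows(motion=[{"tx": 0.0046, "ty": 0, "tz": 0.06, "rx": 0, "ry": 0, "rz": 0, "gripper": -1}, {"tx": 0, "ty": 0, "tz": 0.06, "rx": 0, "ry": 0, "rz": 0, "gripper": -1}, {"tx": 0, "ty": 0, "tz": 0.0764, "rx": 0, "ry": 0, "rz": 0, "gripper": -1}, {"tx": 0, "ty": 0, "tz": 0, "rx": 0, "ry": 0, "rz": 0, "gripper": 1}, {"tx": 0, "ty": 0, "tz": 0, "rx": 0, "ry": 0, "rz": 0, "gripper": 1}, {"tx": 0, "ty": 0, "tz": 0, "rx": 0, "ry": 0, "rz": 0, "gripper": 1}, {"tx": 0, "ty": 0, "tz": 0, "rx": 0, "ry": 0, "rz": 0, "gripper": 1}, {"tx": 0, "ty": 0, "tz": 0, "rx": 0, "ry": 0, "rz": 0, "gripper": 1}, {"tx": 0, "ty": 0, "tz": 0, "rx": 0, "ry": 0, "rz": 0, "gripper": 1}, {"tx": 0, "ty": 0, "tz": 0, "rx": 0, "ry": 0, "rz": 0, "gripper": 1}], grip_force=20)

```text
time_s: 14.3
ee_pos: [585.8, 235.6, 101.3]
ee_rot: [180.0, -0.0, -173.0]
force: [-0.5, -0.1, 0.4]
gripper_width: 25.6
gripper_force: 20.0
```

>>> send_rows(motion=[{"tx": 0, "ty": 0, "tz": -0.02, "rx": 0, "ry": 0, "rz": 0, "gripper": 1}, {"tx": 0, "ty": 0, "tz": -0.05, "rx": 0, "ry": 0, "rz": 0, "gripper": 1}, {"tx": 0, "ty": 0, "tz": -0.08, "rx": 0, "ry": 0, "rz": 0, "gripper": 1}, {"tx": 0, "ty": 0, "tz": -0.08, "rx": 0, "ry": 0, "rz": 0, "gripper": 1}])

```text
time_s: 14.8
ee_pos: [585.6, 235.5, 217.7]
ee_rot: [180.0, -0.0, -173.0]
force: [0.2, 0.9, -1.3]
gripper_width: 25.8
gripper_force: 20.0
```

>>> send_rows(motion=[{"tx": 0, "ty": 0, "tz": -0.021, "rx": 0, "ry": 0, "rz": 0.3126, "gripper": 1}, {"tx": 0, "ty": 0, "tz": -0.021, "rx": 0, "ry": 0, "rz": 0.3126, "gripper": 1}, {"tx": 0, "ty": 0, "tz": -0.021, "rx": 0, "ry": 0, "rz": 0.3126, "gripper": 1}, {"tx": 0, "ty": 0, "tz": -0.021, "rx": 0, "ry": 0, "rz": 0.3126, "gripper": 1}, {"tx": 0, "ty": 0, "tz": -0.021, "rx": 0, "ry": 0, "rz": 0.3126, "gripper": 1}, {"tx": 0, "ty": 0, "tz": -0.021, "rx": 0, "ry": 0, "rz": 0.3126, "gripper": 1}, {"tx": 0, "ty": 0, "tz": -0.021, "rx": 0, "ry": 0, "rz": 0.3126, "gripper": 1}, {"tx": 0, "ty": 0, "tz": -0.021, "rx": 0, "ry": 0, "rz": 0.3126, "gripper": 1}, {"tx": 0, "ty": 0, "tz": -0.021, "rx": 0, "ry": 0, "rz": 0.3126, "gripper": 1}, {"tx": 0, "ty": 0, "tz": 0, "rx": 0, "ry": 0, "rz": 0, "gripper": 1}])

```text
time_s: 16.05
ee_pos: [586.1, 235.6, 312.0]
ee_rot: [179.9, -0.0, 102.7]
force: [0.4, 0.1, -1.7]
gripper_width: 26.0
gripper_force: 20.0
```

```bash
python3 - <<'E'
from h import *
g=grab('wrist'); hsv=cv2.cvtColor(g['frame'],cv2.COLOR_RGB2HSV)
s=env.state(); T=s['ee_pos']
# crown front edge: brightness profile down the caliper's middle column
print(hsv[250:300:2,314].tolist())
a=np.radians(102.6); X=np.array([np.cos(a),np.sin(a)]); D=np.array([np.sin(a),-np.cos(a)])
for r in (266,270,274,278): print(r,(plane(g,(314,r),T[2]+18)[0][:2]-T[:2])@X)
t=np.array([460.9,385.9])+60*D
plan((t[0],t[1],T[2],102.6))
E
```

```text
[[20, 124, 232], [20, 125, 232], [20, 126, 232], [20, 124, 232], [20, 125, 232], [20, 124, 232], [20, 125, 231], [20, 124, 232], [20, 125, 232], [20, 125, 232], [21, 125, 232], [21, 125, 233], [18, 131, 222], [19, 128, 173], [19, 129, 184], [19, 127, 227], [21, 123, 239], [21, 121, 240], [20, 125, 233], [21, 123, 236], [21, 120, 240], [21, 120, 241], [21, 120, 240], [22, 121, 240], [22, 121, 241]]
266 23.741709474669733
270 22.14127730391901
274 20.532691002715662
278 18.915916101516697
now [585.8 235.6 311.2] rot [ 1.7996e+02 -1.0000e-02  1.0273e+02] t 16.1
-> [519.5 399.  311.2 102.6] | rz 0.004 tz -0.0 | tx 0.348 ty -0.0582 n_turn>=0.0 n_xy>=2.8 n_z>=0.0
```

>>> send_rows(motion=[{"tx": 0.087, "ty": -0.0146, "tz": 0, "rx": 0, "ry": 0, "rz": 0, "gripper": 1}, {"tx": 0.087, "ty": -0.0146, "tz": 0, "rx": 0, "ry": 0, "rz": 0, "gripper": 1}, {"tx": 0.087, "ty": -0.0146, "tz": 0, "rx": 0, "ry": 0, "rz": 0, "gripper": 1}, {"tx": 0.087, "ty": -0.0144, "tz": 0, "rx": 0, "ry": 0, "rz": 0, "gripper": 1}, {"tx": 0, "ty": 0, "tz": 0, "rx": 0, "ry": 0, "rz": 0, "gripper": 1}, {"tx": 0, "ty": 0, "tz": 0.06, "rx": 0, "ry": 0, "rz": 0, "gripper": 1}, {"tx": 0, "ty": 0, "tz": 0.06, "rx": 0, "ry": 0, "rz": 0, "gripper": 1}, {"tx": 0, "ty": 0, "tz": 0.06, "rx": 0, "ry": 0, "rz": 0, "gripper": 1}, {"tx": 0, "ty": 0, "tz": 0.05, "rx": 0, "ry": 0, "rz": 0, "gripper": 1}, {"tx": 0, "ty": 0, "tz": 0, "rx": 0, "ry": 0, "rz": 0, "gripper": 1}])

```text
time_s: 17.35
ee_pos: [518.7, 397.2, 193.2]
ee_rot: [-179.7, 0.2, 102.6]
force: [0.2, -0.0, -1.2]
gripper_width: 25.7
gripper_force: 20.0
```

>>> send_rows(motion=[{"tx": 0, "ty": 0, "tz": 0.012, "rx": 0, "ry": 0, "rz": 0, "gripper": 1}, {"tx": 0, "ty": 0, "tz": 0.007, "rx": 0, "ry": 0, "rz": 0, "gripper": 1}, {"tx": 0, "ty": 0, "tz": 0.003, "rx": 0, "ry": 0, "rz": 0, "gripper": 1}, {"tx": 0, "ty": 0, "tz": 0, "rx": 0, "ry": 0, "rz": 0, "gripper": 1}])

```text
time_s: 17.85
ee_pos: [519.6, 399.2, 185.1]
ee_rot: [180.0, -0.0, 102.6]
force: [-0.3, -0.2, -1.5]
gripper_width: 25.7
gripper_force: 20.0
```

>>> send_rows(motion=[{"tx": 0, "ty": 0, "tz": 0.002, "rx": 0, "ry": 0, "rz": 0, "gripper": 1}, {"tx": 0, "ty": 0, "tz": 0.002, "rx": 0, "ry": 0, "rz": 0, "gripper": 1}, {"tx": 0, "ty": 0, "tz": 0.0005, "rx": 0, "ry": 0, "rz": 0, "gripper": 1}, {"tx": 0, "ty": 0, "tz": 0, "rx": 0, "ry": 0, "rz": 0, "gripper": 1}])

```text
time_s: 18.35
ee_pos: [519.6, 399.1, 183.2]
ee_rot: [180.0, -0.0, 102.6]
force: [-1.1, -0.7, 3.7]
gripper_width: 25.8
gripper_force: 20.0
```

>>> send_rows(motion=[{"tx": 0, "ty": 0, "tz": 0, "rx": 0, "ry": 0, "rz": 0, "gripper": 0.3}, {"tx": 0, "ty": 0, "tz": 0, "rx": 0, "ry": 0, "rz": 0, "gripper": 0.1}, {"tx": 0, "ty": 0, "tz": 0, "rx": 0, "ry": 0, "rz": 0, "gripper": -0.1}, {"tx": 0, "ty": 0, "tz": 0, "rx": 0, "ry": 0, "rz": 0, "gripper": -0.1}, {"tx": 0, "ty": 0, "tz": 0, "rx": 0, "ry": 0, "rz": 0, "gripper": -0.1}, {"tx": 0, "ty": 0, "tz": -0.04, "rx": 0, "ry": 0, "rz": 0, "gripper": -0.1}, {"tx": 0, "ty": 0, "tz": -0.08, "rx": 0, "ry": 0, "rz": 0, "gripper": -0.1}, {"tx": 0, "ty": 0, "tz": -0.08, "rx": 0, "ry": 0, "rz": 0, "gripper": -0.1}, {"tx": 0, "ty": 0, "tz": -0.08, "rx": 0, "ry": 0, "rz": 0, "gripper": -0.1}])

```text
time_s: 19.48
ee_pos: [519.4, 399.0, 323.8]
ee_rot: [180.0, -0.0, 102.6]
force: [0.4, 0.3, 0.5]
gripper_width: 50.3
gripper_force: 0.0
```

```bash
python3 - <<'E'
from h import *
g=grab('side'); f=g['frame'][76:306,42:322,::-1]
f2=grab('scene')['frame'][170:340,380:520,::-1]
a=cv2.resize(f,(487,400)); b=cv2.resize(f2,(312,400)); cv2.imwrite('pics/s8c.png',np.hstack([a,b]))
plan((480,-330,400,90))
E
```

```text
now [521.  400.1 328.1] rot [179.46  -0.24 102.57] t 19.6
-> [ 480 -330  400   90] | rz 0.419 tz -0.1438 | tx -1.4602 ty -0.082 n_turn>=1.2 n_xy>=11.7 n_z>=1.2
```

View pics/s8c.png

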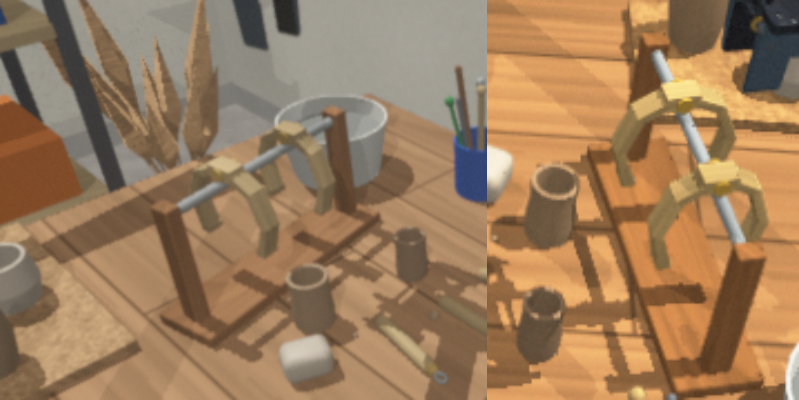

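Both calipers hang astride and level, and both pots still stand. Next I'll view the tools from above.

>>> send_rows(motion=[{"tx": 0, "ty": 0, "tz": -0.09, "rx": 0, "ry": 0, "rz": 0.21, "gripper": -1}, {"tx": 0, "ty": 0, "tz": -0.09, "rx": 0, "ry": 0, "rz": 0.21, "gripper": -1}, {"tx": -0.115, "ty": 0.004, "tz": 0, "rx": 0, "ry": 0, "rz": 0, "gripper": -1}, {"tx": -0.115, "ty": 0.004, "tz": 0, "rx": 0, "ry": 0, "rz": 0, "gripper": -1}, {"tx": -0.115, "ty": 0.004, "tz": 0, "rx": 0, "ry": 0, "rz": 0, "gripper": -1}, {"tx": -0.115, "ty": 0.004, "tz": 0, "rx": 0, "ry": 0, "rz": 0, "gripper": -1}, {"tx": -0.115, "ty": 0.004, "tz": 0, "rx": 0, "ry": 0, "rz": 0, "gripper": -1}, {"tx": -0.115, "ty": 0.004, "tz": 0, "rx": 0, "ry": 0, "rz": 0, "gripper": -1}, {"tx": -0.115, "ty": 0.004, "tz": 0, "rx": 0, "ry": 0, "rz": 0, "gripper": -1}, {"tx": -0.115, "ty": 0.004, "tz": 0, "rx": 0, "ry": 0, "rz": 0, "gripper": -1}, {"tx": -0.115, "ty": 0.004, "tz": 0, "rx": 0, "ry": 0, "rz": 0, "gripper": -1}, {"tx": 0, "ty": 0, "tz": 0, "rx": 0, "ry": 0, "rz": 0, "gripper": -1}])

```text
time_s: 21.08
ee_pos: [536.9, -122.0, 411.0]
ee_rot: [-179.9, 0.0, 89.6]
force: [-0.5, 1.3, -0.9]
gripper_width: 91.2
gripper_force: 0.0
```

```bash
cat >> h.py <<'E'
def tools(g,z=10,amin=250,rmax=300):
    """handle axis from yellow mask; loop end = end with non-wood (grey) pixels beyond; returns butt, loopward unit, mid"""
    hsv=cv2.cvtColor(g['frame'],cv2.COLOR_RGB2HSV); out=[]
    m0=cv2.inRange(hsv,np.array((17,70,90)),np.array((32,255,255)))
    grey=cv2.inRange(hsv,np.array((0,0,120)),np.array((180,90,255)))
    for a,e1,e2,P in handles(g,z,lo=(17,70,90),amin=amin):
        L=np.linalg.norm(P[1]-P[0])
        if not 90<L<150 or max(e1[1],e2[1])>rmax: continue
        n=[]
        for e,o in((e1,e2),(e2,e1)):
            u=(e-o)/np.linalg.norm(e-o); q=e+u*14*np.linalg.norm(e-o)/90
            k=np.zeros_like(grey); cv2.circle(k,tuple(int(v) for v in q),int(22*np.linalg.norm(e-o)/90),255,-1); n.append(cv2.countNonZero(cv2.bitwise_and(k,grey)))
        loop,butt=(P[0],P[1]) if n[0]>n[1] else (P[1],P[0])
        u=(loop-butt)[:2]/L; mid=butt[:2]+58*u
        yaw=np.degrees(np.arctan2(-u[1],-u[0]))
        out.append((mid,yaw,L,n)); print('tool mid',mid.round(1),'gripyaw',round(yaw,1),'L',round(L,1),'grey',n)
    return out
E
python3 - <<'E'
from h import *
plan(); g=grab('wrist','w9.png'); tools(g,rmax=420)
E
```

```text
now [ 536.9 -122.   411. ] rot [-1.7987e+02  2.0000e-02  8.9640e+01] t 21.1
tool mid [ 162.1 -362.8] gripyaw 75.8 L 126.2 grey [0, 0]
tool mid [ 905.8 -365.9] gripyaw 105.3 L 128.8 grey [0, 0]
tool mid [666.4 -87.5] gripyaw 108.4 L 130.0 grey [0, 304]
tool mid [565.4 -97.4] gripyaw -75.6 L 129.3 grey [212, 198]
tool mid [468.6 -85.4] gripyaw 87.7 L 129.4 grey [0, 440]
tool mid [273.6 -58.7] gripyaw -111.1 L 104.1 grey [275, 0]
```

View pics/w9.png

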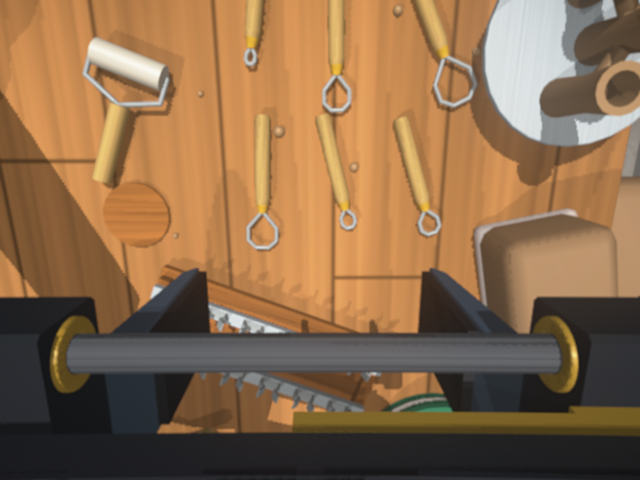

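The wrist view shows all six loops. Their pixel widths rank them as:

| Tool | Loop pixel |
|---|---|
| tool1 | (251,58) |
| tool2 | (348,219) |
| tool3 | (428,222) |
| tool4 | (337,93) |
| tool5 | (263,231) |
| tool6 | (454,82) |

All loops face −y. Next I'll look at the rack.

>>> send_rows(motion=[{"tx": 0, "ty": 0, "tz": 0.074, "rx": 0, "ry": 0, "rz": 0.251, "gripper": -1}, {"tx": 0, "ty": 0, "tz": 0.074, "rx": 0, "ry": 0, "rz": 0.251, "gripper": -1}, {"tx": 0, "ty": 0, "tz": 0.074, "rx": 0, "ry": 0, "rz": 0.251, "gripper": -1}, {"tx": -0.1, "ty": 0.012, "tz": 0, "rx": 0, "ry": 0, "rz": 0, "gripper": -1}, {"tx": -0.1, "ty": 0.012, "tz": 0, "rx": 0, "ry": 0, "rz": 0, "gripper": -1}, {"tx": -0.1, "ty": 0.012, "tz": 0, "rx": 0, "ry": 0, "rz": 0, "gripper": -1}, {"tx": -0.1, "ty": 0.012, "tz": 0, "rx": 0, "ry": 0, "rz": 0, "gripper": -1}, {"tx": -0.1, "ty": 0.012, "tz": 0, "rx": 0, "ry": 0, "rz": 0, "gripper": -1}, {"tx": 0, "ty": 0, "tz": 0, "rx": 0, "ry": 0, "rz": 0, "gripper": -1}, {"tx": 0, "ty": 0, "tz": 0, "rx": 0, "ry": 0, "rz": 0, "gripper": -1}])

```text
time_s: 22.38
ee_pos: [469.4, -359.2, 301.2]
ee_rot: [-180.0, -0.1, 67.5]
force: [-0.1, 0.5, 0.2]
gripper_width: 91.1
gripper_force: 0.0
```

```bash
python3 - <<'E'
from h import *
plan(); g=grab('wrist','w10.png'); np.save('w10C.npy',g['C'])
cv2.imwrite('pics/w10c.png',cv2.resize(g['frame'][0:330,40:600,::-1],None,fx=1.42,fy=1.42,interpolation=2))
E
```

```text
now [ 469.4 -359.2  301.2] rot [-1.7996e+02 -8.0000e-02  6.7450e+01] t 22.4
```

View pics/w10c.png

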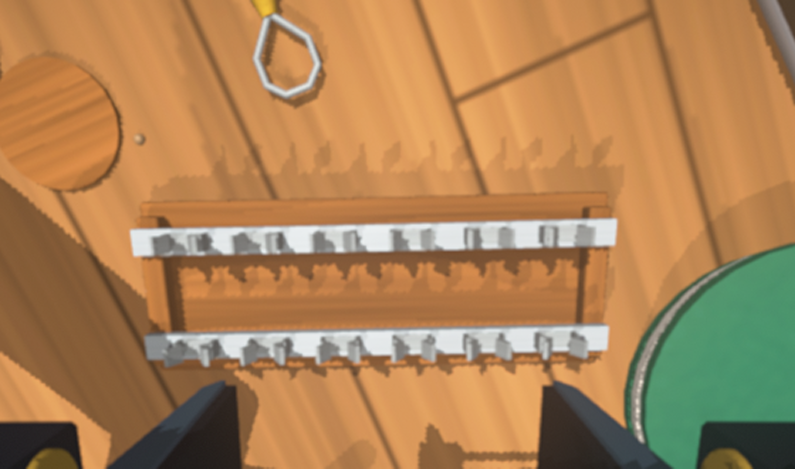

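The rack view shows both rails, the inner at rows 219–258 and the outer at 325–360 of the crop, with six pairs of clips each. I'll measure it numerically.

```bash
python3 - <<'E'
from h import *
g=grab('wrist'); hsv=cv2.cvtColor(g['frame'],cv2.COLOR_RGB2HSV)
C=np.array
m=((hsv[:,:,1]<45)&(hsv[:,:,2]>110)).astype(np.uint8)*255
m=cv2.morphologyEx(m,cv2.MORPH_CLOSE,np.ones((5,5)))
for r0,r1 in((145,195),(215,262)):
    k=np.zeros_like(m); k[r0:r1,100:520]=m[r0:r1,100:520]
    n,l,st,_=cv2.connectedComponentsWithStats(k); i=1+st[1:,4].argmax(); k=(l==i)
    ys,xs=np.where(k); print(xs.min(),xs.max(),ys.min(),ys.max())
    cols=np.arange(xs.min()+6,xs.max()-5); top=np.array([np.where(k[:,c])[0].min() for c in cols]); bot=np.array([np.where(k[:,c])[0].max() for c in cols])+1
    def rob(c,v,):
        w=np.ones(len(c),bool)
        for _ in range(6):
            p=np.polyfit(c[w],v[w],1); w=abs(v-np.polyval(p,c))<1.2
        return p,w.mean()
    pt,a=rob(cols,top); pb,b=rob(cols,bot)
    e=lambda p:[(xs.min(),np.polyval(p,xs.min())),(xs.max()+1,np.polyval(p,xs.max()+1))]
    P=plane(g,e(pt)+e(pb),45)[:,:2]; print(a,b,P.round(1).tolist())
    d=P[1]-P[0]+P[3]-P[2]; print('yaw',np.degrees(np.arctan2(d[1],d[0])).round(2),'len',(np.linalg.norm(d)/2).round(1),'mid',P.mean(0).round(1),'width',np.linalg.norm(P[0]-P[2]).round(1))
# lips read by eye in the crop
c=[(163,200),(234,277),(320,351),(398,428),(471,506),(549,585)]; c2=[(177,209),(249,281),(324,355),(400,429),(471,504),(545,578)]
A=plane(g,[((a+b)/2/1.42+40,240/1.42) for a,b in c],68)[:,:2]; B=plane(g,[((a+b)/2/1.42+40,346/1.42) for a,b in c2],68)[:,:2]
print(((A+B)/2).round(1).tolist())
E
```

```text
132 473 154 180
1.0 0.996969696969697 [[321.6, -249.6], [635.3, -372.2], [312.4, -266.2], [629.8, -390.4]]
yaw -21.36 len 338.9 mid [ 474.8 -319.6] width 19.0
142 467 228 257
1.0 0.6687898089171974 [[294.6, -319.2], [608.0, -441.6], [285.1, -336.6], [602.1, -460.8]]
yaw -21.37 len 338.4 mid [ 447.4 -389.6] width 19.8
[[345.2, -304.3], [390.7, -323.1], [439.1, -343.1], [486.9, -363.0], [533.5, -382.4], [581.1, -402.2]]
```

```bash
cat >> h.py <<'E'
d_r=np.array([0.9313,-0.3644]); RC=np.array([461.8,-354.9]); RY=68.63
def clip(i): return RC+(i-3.5)*52*d_r
def near(g,rmax=262,z=10):
    """handle between the fingers: axis from mask rows<rmax, butt = upper end"""
    hsv=cv2.cvtColor(g['frame'],cv2.COLOR_RGB2HSV)
    m=cv2.inRange(hsv,np.array((17,60,50)),np.array((32,255,255))); m[rmax:]=0
    m=cv2.morphologyEx(m,cv2.MORPH_OPEN,np.ones((5,5)))
    best=None
    for c in cv2.findContours(m,cv2.RETR_EXTERNAL,cv2.CHAIN_APPROX_NONE)[0]:
        if cv2.contourArea(c)<600: continue
        r=cv2.minAreaRect(c)
        k=abs(r[0][0]-315)+abs(c[:,0,1].max()-rmax)
        if best is None or k<best[0]: best=(k,c,r)
    _,c,r=best; b=cv2.boxPoints(r); b=b[np.argsort(b[:,1])]
    e=np.array([(b[0]+b[1])/2,(b[2]+b[3])/2]); P=plane(g,e,z)[:,:2]; u=(P[1]-P[0]); L=np.linalg.norm(u); u/=L
    mid=P[0]+58*u; yaw=np.degrees(np.arctan2(-u[1],-u[0]))
    w=plane(g,b[:2],z); print('mid',mid.round(1),'yaw',round(yaw,2),'seen',round(L,1),'wid',np.linalg.norm(w[0]-w[1]).round(1),'butt px',e[0].round())
    return mid,yaw
E
python3 - <<'E'
from h import *
plan((468.6,-85.4,180,87.7))
for i in range(1,7): print(i,clip(i).round(1))
E
```

```text
now [ 469.6 -358.9  301.5] rot [-1.800e+02 -4.000e-02  6.751e+01] t 22.5
-> [468.6 -85.4 180.   87.7] | rz -0.673 tz 0.243 | tx 0.5466 ty -0.0239 n_turn>=1.9 n_xy>=4.4 n_z>=1.9
1 [ 340.7 -307.5]
2 [ 389.2 -326.5]
3 [ 437.6 -345.4]
4 [ 486.  -364.4]
5 [ 534.4 -383.3]
6 [ 582.9 -402.3]
```

>>> send_rows(motion=[{"tx": 0, "ty": 0, "tz": 0.081, "rx": 0, "ry": 0, "rz": -0.2243, "gripper": -1}, {"tx": 0, "ty": 0, "tz": 0.081, "rx": 0, "ry": 0, "rz": -0.2243, "gripper": -1}, {"tx": 0, "ty": 0, "tz": 0.081, "rx": 0, "ry": 0, "rz": -0.2243, "gripper": -1}, {"tx": 0.1093, "ty": -0.0048, "tz": 0, "rx": 0, "ry": 0, "rz": 0, "gripper": -1}, {"tx": 0.1093, "ty": -0.0048, "tz": 0, "rx": 0, "ry": 0, "rz": 0, "gripper": -1}, {"tx": 0.1093, "ty": -0.0048, "tz": 0, "rx": 0, "ry": 0, "rz": 0, "gripper": -1}, {"tx": 0.1093, "ty": -0.0048, "tz": 0, "rx": 0, "ry": 0, "rz": 0, "gripper": -1}, {"tx": 0.1093, "ty": -0.0048, "tz": 0, "rx": 0, "ry": 0, "rz": 0, "gripper": -1}, {"tx": 0, "ty": 0, "tz": 0, "rx": 0, "ry": 0, "rz": 0, "gripper": -0.3}, {"tx": 0, "ty": 0, "tz": 0, "rx": 0, "ry": 0, "rz": 0, "gripper": -0.3}])

```text
time_s: 23.72
ee_pos: [468.7, -86.7, 180.3]
ee_rot: [179.9, 0.0, 87.7]
force: [0.5, -0.3, 0.6]
gripper_width: 74.2
gripper_force: 0.0
```

```bash
python3 - <<'E'
from h import *
g=grab('wrist','w11.png'); m,y=near(g); plan((*m,2,y))
T=env.state()['ee_pos']; print(proj(g,[[T[0],T[1],10]]))
E
```

```text
mid [468.  -86.6] yaw 87.58 seen 90.5 wid 18.9 butt px [312. 151.]
now [468.7 -87.4 180.2] rot [1.7996e+02 3.0000e-02 8.7610e+01] t 23.8
-> [468.  -86.6   2.   87.6] | rz 0.001 tz 0.3565 | tx 0.0015 ty -0.0014 n_turn>=0.0 n_xy>=0.0 n_z>=2.9
[[312.87888318 224.14558233]]
```

>>> send_rows(motion=[{"tx": 0.0015, "ty": -0.0014, "tz": 0.1, "rx": 0, "ry": 0, "rz": 0, "gripper": -0.3}, {"tx": 0, "ty": 0, "tz": 0.1, "rx": 0, "ry": 0, "rz": 0, "gripper": -0.3}, {"tx": 0, "ty": 0, "tz": 0.1, "rx": 0, "ry": 0, "rz": 0, "gripper": -0.3}, {"tx": 0, "ty": 0, "tz": 0.0565, "rx": 0, "ry": 0, "rz": 0, "gripper": -0.3}, {"tx": 0, "ty": 0, "tz": 0, "rx": 0, "ry": 0, "rz": 0, "gripper": 0.2}, {"tx": 0, "ty": 0, "tz": 0, "rx": 0, "ry": 0, "rz": 0, "gripper": 1}, {"tx": 0, "ty": 0, "tz": 0, "rx": 0, "ry": 0, "rz": 0, "gripper": 1}, {"tx": 0, "ty": 0, "tz": 0, "rx": 0, "ry": 0, "rz": 0, "gripper": 1}, {"tx": 0, "ty": 0, "tz": 0, "rx": 0, "ry": 0, "rz": 0, "gripper": 1}], grip_force=50)

```text
time_s: 24.9
ee_pos: [467.8, -86.6, 1.7]
ee_rot: [180.0, 0.0, 87.6]
force: [-0.2, 0.0, -0.6]
gripper_width: 19.0
gripper_force: 50.0
```

```bash
python3 - <<'E'
from h import *
plan((*clip(5),130,RY))
E
```

```text
now [467.8 -86.6   1.7] rot [180.     0.    87.57] t 24.9
-> [ 534.4 -383.3  130.    68.6] | rz 0.631 tz -0.2565 | tx -0.5041 ty 0.3404 n_turn>=1.8 n_xy>=4.9 n_z>=2.1
```

>>> send_rows(motion=[{"tx": 0, "ty": 0, "tz": -0.0641, "rx": 0, "ry": 0, "rz": 0.1578, "gripper": 1}, {"tx": 0, "ty": 0, "tz": -0.0641, "rx": 0, "ry": 0, "rz": 0.1578, "gripper": 1}, {"tx": 0, "ty": 0, "tz": -0.0641, "rx": 0, "ry": 0, "rz": 0.1578, "gripper": 1}, {"tx": 0, "ty": 0, "tz": -0.0641, "rx": 0, "ry": 0, "rz": 0.1578, "gripper": 1}, {"tx": -0.084, "ty": 0.0567, "tz": 0, "rx": 0, "ry": 0, "rz": 0, "gripper": 1}, {"tx": -0.084, "ty": 0.0567, "tz": 0, "rx": 0, "ry": 0, "rz": 0, "gripper": 1}, {"tx": -0.084, "ty": 0.0567, "tz": 0, "rx": 0, "ry": 0, "rz": 0, "gripper": 1}, {"tx": -0.084, "ty": 0.0567, "tz": 0, "rx": 0, "ry": 0, "rz": 0, "gripper": 1}, {"tx": -0.084, "ty": 0.0567, "tz": 0, "rx": 0, "ry": 0, "rz": 0, "gripper": 1}, {"tx": -0.084, "ty": 0.0567, "tz": 0, "rx": 0, "ry": 0, "rz": 0, "gripper": 1}, {"tx": 0, "ty": 0, "tz": 0, "rx": 0, "ry": 0, "rz": 0, "gripper": 1}, {"tx": 0, "ty": 0, "tz": 0, "rx": 0, "ry": 0, "rz": 0, "gripper": 1}])

```text
time_s: 26.4
ee_pos: [533.8, -382.3, 129.2]
ee_rot: [-179.9, -0.1, 68.6]
force: [0.4, 0.1, -0.6]
gripper_width: 19.1
gripper_force: 50.0
```

>>> send_rows(motion=[{"tx": 0, "ty": 0, "tz": 0.05, "rx": 0, "ry": 0, "rz": 0, "gripper": 1}, {"tx": 0, "ty": 0, "tz": 0.05, "rx": 0, "ry": 0, "rz": 0, "gripper": 1}, {"tx": 0, "ty": 0, "tz": 0.014, "rx": 0, "ry": 0, "rz": 0, "gripper": 1}, {"tx": 0, "ty": 0, "tz": 0, "rx": 0, "ry": 0, "rz": 0, "gripper": 1}, {"tx": 0, "ty": 0, "tz": 0, "rx": 0, "ry": 0, "rz": 0, "gripper": 1}])

```text
time_s: 27.02
ee_pos: [535.1, -383.2, 74.2]
ee_rot: [179.9, 0.0, 68.7]
force: [-0.0, -0.4, -0.9]
gripper_width: 18.9
gripper_force: 50.0
```

```bash
python3 - <<'E'
from h import *
plan((*clip(5),47,RY)); g=grab('wrist','w12.png')
hsv=cv2.cvtColor(g['frame'],cv2.COLOR_RGB2HSV)
T=env.state()['ee_pos']; near(g,rmax=275,z=T[2]+8)
E
```

```text
now [ 535.1 -383.2   74.2] rot [1.7988e+02 3.0000e-02 6.8660e+01] t 27.0
-> [ 534.4 -383.3   47.    68.6] | rz 0.001 tz 0.0544 | tx -0.0007 ty -0.0011 n_turn>=0.0 n_xy>=0.0 n_z>=0.4
mid [ 535.6 -382.5] yaw 68.59 seen 41.2 wid 19.3 butt px [314. 171.]
```

>>> send_rows(motion=[{"tx": 0, "ty": 0, "tz": 0.008, "rx": 0, "ry": 0, "rz": 0, "gripper": 1}, {"tx": 0, "ty": 0, "tz": 0.008, "rx": 0, "ry": 0, "rz": 0, "gripper": 1}, {"tx": 0, "ty": 0, "tz": 0.008, "rx": 0, "ry": 0, "rz": 0, "gripper": 1}, {"tx": 0, "ty": 0, "tz": 0, "rx": 0, "ry": 0, "rz": 0, "gripper": 1}], grip_force=60)

```text
time_s: 27.58
ee_pos: [534.1, -383.1, 61.4]
ee_rot: [-180.0, 0.0, 68.6]
force: [-2.4, 0.2, 5.7]
gripper_width: 18.9
gripper_force: 60.0
```

>>> send_rows(motion=[{"tx": 0, "ty": 0, "tz": 0.008, "rx": 0, "ry": 0, "rz": 0, "gripper": 1}, {"tx": 0, "ty": 0, "tz": 0.008, "rx": 0, "ry": 0, "rz": 0, "gripper": 1}, {"tx": 0, "ty": 0, "tz": 0, "rx": 0, "ry": 0, "rz": 0, "gripper": 1}])

```text
time_s: 27.95
ee_pos: [533.8, -383.0, 52.6]
ee_rot: [-179.9, -0.0, 68.6]
force: [-2.5, -0.3, 1.5]
gripper_width: 19.2
gripper_force: 60.0
```

>>> send_rows(motion=[{"tx": 0, "ty": 0, "tz": 0.008, "rx": 0, "ry": 0, "rz": 0, "gripper": 1}, {"tx": 0, "ty": 0, "tz": 0.006, "rx": 0, "ry": 0, "rz": 0, "gripper": 1}, {"tx": 0, "ty": 0, "tz": 0, "rx": 0, "ry": 0, "rz": 0, "gripper": 1}, {"tx": 0, "ty": 0, "tz": 0, "rx": 0, "ry": 0, "rz": 0, "gripper": 1}])

```text
time_s: 28.45
ee_pos: [533.8, -382.7, 46.7]
ee_rot: [-179.9, -0.0, 68.6]
force: [-3.9, 1.9, 8.0]
gripper_width: 19.1
gripper_force: 60.0
```

Force profile (contact, drop after the snap, then a bottom stop at z=46.7, which puts the handle axis at 55) says tool5 clicked in. I'll release and go to tool2.

>>> send_rows(motion=[{"tx": 0, "ty": 0, "tz": 0, "rx": 0, "ry": 0, "rz": 0, "gripper": 0.15}, {"tx": 0, "ty": 0, "tz": 0, "rx": 0, "ry": 0, "rz": 0, "gripper": 0.15}, {"tx": 0, "ty": 0, "tz": 0, "rx": 0, "ry": 0, "rz": 0, "gripper": 0.15}, {"tx": 0, "ty": 0, "tz": -0.06, "rx": 0, "ry": 0, "rz": 0, "gripper": 0.15}, {"tx": 0, "ty": 0, "tz": -0.1, "rx": 0, "ry": 0, "rz": 0, "gripper": 0.15}, {"tx": 0, "ty": 0, "tz": -0.1, "rx": 0, "ry": 0, "rz": 0, "gripper": -0.3}, {"tx": 0, "ty": 0, "tz": 0, "rx": 0, "ry": 0, "rz": 0, "gripper": -0.3}])

```text
time_s: 29.32
ee_pos: [536.8, -384.8, 181.0]
ee_rot: [179.4, 0.1, 68.6]
force: [-0.2, 0.3, 0.1]
gripper_width: 55.8
gripper_force: 0.0
```

```bash
python3 - <<'E'
from h import *
plan((562.1,-84.6,180,104.4))
g=grab('wrist'); near(g,rmax=290,z=55); print('clip5',clip(5))
E
```

```text
now [ 536.8 -384.8  181. ] rot [1.7942e+02 1.4000e-01 6.8640e+01] t 29.3
-> [562.1 -84.6 180.  104.4] | rz -1.192 tz 0.0019 | tx 0.5689 ty 0.1983 n_turn>=3.3 n_xy>=4.8 n_z>=0.0
mid [ 534.1 -382.3] yaw 68.32 seen 100.0 wid 18.5 butt px [306. 152.]
clip5 [ 534.4414 -383.3232]
```

>>> send_rows(motion=[{"tx": 0, "ty": 0, "tz": 0, "rx": 0, "ry": 0, "rz": -0.298, "gripper": -0.3}, {"tx": 0, "ty": 0, "tz": 0, "rx": 0, "ry": 0, "rz": -0.298, "gripper": -0.3}, {"tx": 0, "ty": 0, "tz": 0, "rx": 0, "ry": 0, "rz": -0.298, "gripper": -0.3}, {"tx": 0, "ty": 0, "tz": 0, "rx": 0, "ry": 0, "rz": -0.298, "gripper": -0.3}, {"tx": 0.0948, "ty": 0.033, "tz": 0, "rx": 0, "ry": 0, "rz": 0, "gripper": -0.3}, {"tx": 0.0948, "ty": 0.033, "tz": 0, "rx": 0, "ry": 0, "rz": 0, "gripper": -0.3}, {"tx": 0.0948, "ty": 0.033, "tz": 0, "rx": 0, "ry": 0, "rz": 0, "gripper": -0.3}, {"tx": 0.0948, "ty": 0.033, "tz": 0, "rx": 0, "ry": 0, "rz": 0, "gripper": -0.3}, {"tx": 0.0948, "ty": 0.033, "tz": 0, "rx": 0, "ry": 0, "rz": 0, "gripper": -0.3}, {"tx": 0.0948, "ty": 0.033, "tz": 0, "rx": 0, "ry": 0, "rz": 0, "gripper": -0.3}, {"tx": 0, "ty": 0, "tz": 0, "rx": 0, "ry": 0, "rz": 0, "gripper": -0.3}, {"tx": 0, "ty": 0, "tz": 0, "rx": 0, "ry": 0, "rz": 0, "gripper": -0.3}])

```text
time_s: 30.88
ee_pos: [559.1, -83.2, 174.7]
ee_rot: [-179.9, -0.0, 104.4]
force: [1.1, -0.5, 0.1]
gripper_width: 59.2
gripper_force: 0.0
```

```bash
python3 - <<'E'
from h import *
g=grab('wrist','w13.png'); m,y=near(g); plan((*m,2,y),(*m,130,RY),(*clip(2),74,RY))
E
```

```text
mid [561.7 -85.4] yaw 104.46 seen 86.0 wid 18.6 butt px [316. 155.]
now [559.2 -83.8 175. ] rot [-1.7991e+02 -2.0000e-02  1.0436e+02] t 30.9
-> [561.7 -85.4   2.  104.5] | rz -0.003 tz 0.346 | tx -0.0043 ty 0.0042 n_turn>=0.0 n_xy>=0.0 n_z>=2.8
-> [561.7 -85.4 130.   68.6] | rz 1.194 tz -0.256 | tx 0.0 ty 0.0 n_turn>=3.3 n_xy>=0.0 n_z>=2.0
-> [ 389.2 -326.5   74.    68.6] | rz -0.0 tz 0.112 | tx -0.5748 ty -0.1457 n_turn>=0.0 n_xy>=4.7 n_z>=0.9
```

>>> send_rows(motion=[{"tx": -0.0043, "ty": 0.0042, "tz": 0.1, "rx": 0, "ry": 0, "rz": 0, "gripper": -0.3}, {"tx": 0, "ty": 0, "tz": 0.1, "rx": 0, "ry": 0, "rz": 0, "gripper": -0.3}, {"tx": 0, "ty": 0, "tz": 0.1, "rx": 0, "ry": 0, "rz": 0, "gripper": -0.3}, {"tx": 0, "ty": 0, "tz": 0.046, "rx": 0, "ry": 0, "rz": 0, "gripper": -0.3}, {"tx": 0, "ty": 0, "tz": 0, "rx": 0, "ry": 0, "rz": 0, "gripper": 0.2}, {"tx": 0, "ty": 0, "tz": 0, "rx": 0, "ry": 0, "rz": 0, "gripper": 1}, {"tx": 0, "ty": 0, "tz": 0, "rx": 0, "ry": 0, "rz": 0, "gripper": 1}, {"tx": 0, "ty": 0, "tz": 0, "rx": 0, "ry": 0, "rz": 0, "gripper": 1}, {"tx": 0, "ty": 0, "tz": 0, "rx": 0, "ry": 0, "rz": 0, "gripper": 1}], grip_force=60)

```text
time_s: 32.05
ee_pos: [562.1, -84.7, 3.0]
ee_rot: [180.0, 0.0, 104.4]
force: [0.4, -0.6, -0.9]
gripper_width: 19.3
gripper_force: 60.0
```

>>> send_rows(motion=[{"tx": 0, "ty": 0, "tz": -0.064, "rx": 0, "ry": 0, "rz": 0.2985, "gripper": 1}, {"tx": 0, "ty": 0, "tz": -0.064, "rx": 0, "ry": 0, "rz": 0.2985, "gripper": 1}, {"tx": 0, "ty": 0, "tz": -0.064, "rx": 0, "ry": 0, "rz": 0.2985, "gripper": 1}, {"tx": 0, "ty": 0, "tz": -0.064, "rx": 0, "ry": 0, "rz": 0.2985, "gripper": 1}, {"tx": -0.0821, "ty": -0.0208, "tz": 0, "rx": 0, "ry": 0, "rz": 0, "gripper": 1}, {"tx": -0.0821, "ty": -0.0208, "tz": 0, "rx": 0, "ry": 0, "rz": 0, "gripper": 1}, {"tx": -0.0821, "ty": -0.0208, "tz": 0, "rx": 0, "ry": 0, "rz": 0, "gripper": 1}, {"tx": -0.0821, "ty": -0.0208, "tz": 0, "rx": 0, "ry": 0, "rz": 0, "gripper": 1}, {"tx": -0.0821, "ty": -0.0208, "tz": 0, "rx": 0, "ry": 0, "rz": 0, "gripper": 1}, {"tx": -0.0821, "ty": -0.0208, "tz": 0, "rx": 0, "ry": 0, "rz": 0, "gripper": 1}, {"tx": -0.0821, "ty": -0.0208, "tz": 0, "rx": 0, "ry": 0, "rz": 0, "gripper": 1}, {"tx": 0, "ty": 0, "tz": 0, "rx": 0, "ry": 0, "rz": 0, "gripper": 1}])

```text
time_s: 33.55
ee_pos: [388.1, -327.1, 130.9]
ee_rot: [-180.0, 0.0, 68.4]
force: [0.9, 0.1, -0.7]
gripper_width: 19.0
gripper_force: 60.0
```

>>> send_rows(motion=[{"tx": 0, "ty": 0, "tz": 0.05, "rx": 0, "ry": 0, "rz": 0, "gripper": 1}, {"tx": 0, "ty": 0, "tz": 0.045, "rx": 0, "ry": 0, "rz": 0, "gripper": 1}, {"tx": 0, "ty": 0, "tz": 0, "rx": 0, "ry": 0, "rz": 0, "gripper": 1}, {"tx": 0, "ty": 0, "tz": 0, "rx": 0, "ry": 0, "rz": 0, "gripper": 1}, {"tx": 0, "ty": 0, "tz": 0, "rx": 0, "ry": 0, "rz": 0, "gripper": 1}])

```text
time_s: 34.17
ee_pos: [390.2, -325.7, 84.4]
ee_rot: [179.9, 0.0, 68.6]
force: [-0.7, 1.2, 0.2]
gripper_width: 19.0
gripper_force: 60.0
```

```bash
python3 - <<'E'
from h import *
g=grab('wrist'); T=env.state()['ee_pos']; m,y=near(g,rmax=275,z=T[2]+8); plan((*(T[:2]+clip(2)-m),47,RY))
E
```

```text
mid [ 390.4 -325.3] yaw 68.52 seen 40.9 wid 19.0 butt px [313. 172.]
now [ 390.1 -325.7   84.3] rot [1.799e+02 3.000e-02 6.859e+01] t 34.2
-> [ 388.8 -326.9   47.    68.6] | rz -0.001 tz 0.0746 | tx -0.0031 ty -0.0015 n_turn>=0.0 n_xy>=0.0 n_z>=0.6
```

>>> send_rows(motion=[{"tx": -0.003, "ty": -0.002, "tz": 0.015, "rx": 0, "ry": 0, "rz": 0, "gripper": 1}, {"tx": 0, "ty": 0, "tz": 0.01, "rx": 0, "ry": 0, "rz": 0, "gripper": 1}, {"tx": 0, "ty": 0, "tz": 0.01, "rx": 0, "ry": 0, "rz": 0, "gripper": 1}, {"tx": 0, "ty": 0, "tz": 0.008, "rx": 0, "ry": 0, "rz": 0, "gripper": 1}, {"tx": 0, "ty": 0, "tz": 0, "rx": 0, "ry": 0, "rz": 0, "gripper": 1}])

```text
time_s: 34.85
ee_pos: [387.9, -326.7, 62.2]
ee_rot: [180.0, 0.0, 68.6]
force: [-0.7, -0.2, 3.7]
gripper_width: 19.3
gripper_force: 60.0
```

>>> send_rows(motion=[{"tx": 0, "ty": 0, "tz": 0.008, "rx": 0, "ry": 0, "rz": 0, "gripper": 1}, {"tx": 0, "ty": 0, "tz": 0.008, "rx": 0, "ry": 0, "rz": 0, "gripper": 1}, {"tx": 0, "ty": 0, "tz": 0.008, "rx": 0, "ry": 0, "rz": 0, "gripper": 1}, {"tx": 0, "ty": 0, "tz": 0.007, "rx": 0, "ry": 0, "rz": 0, "gripper": 1}, {"tx": 0, "ty": 0, "tz": 0, "rx": 0, "ry": 0, "rz": 0, "gripper": 1}, {"tx": 0, "ty": 0, "tz": 0, "rx": 0, "ry": 0, "rz": 0, "gripper": 1}])

```text
time_s: 35.6
ee_pos: [387.7, -326.3, 47.8]
ee_rot: [-180.0, -0.0, 68.6]
force: [-4.3, 3.0, 15.3]
gripper_width: 18.8
gripper_force: 60.0
```

>>> send_rows(motion=[{"tx": 0, "ty": 0, "tz": 0, "rx": 0, "ry": 0, "rz": 0, "gripper": 0.15}, {"tx": 0, "ty": 0, "tz": 0, "rx": 0, "ry": 0, "rz": 0, "gripper": 0.15}, {"tx": 0, "ty": 0, "tz": 0, "rx": 0, "ry": 0, "rz": 0, "gripper": 0.15}, {"tx": 0, "ty": 0, "tz": -0.06, "rx": 0, "ry": 0, "rz": 0, "gripper": 0.15}, {"tx": 0, "ty": 0, "tz": -0.1, "rx": 0, "ry": 0, "rz": 0, "gripper": 0.15}, {"tx": 0, "ty": 0, "tz": -0.1, "rx": 0, "ry": 0, "rz": 0, "gripper": -0.3}, {"tx": 0, "ty": 0, "tz": 0, "rx": 0, "ry": 0, "rz": 0, "gripper": -0.3}])

```text
time_s: 36.48
ee_pos: [390.0, -328.3, 180.1]
ee_rot: [179.5, 0.2, 68.6]
force: [-0.7, -0.5, 0.4]
gripper_width: 56.3
gripper_force: 0.0
```

```bash
python3 - <<'E'
from h import *
plan((666.4,-87.5,180,108.4))
g=grab('wrist'); near(g,rmax=290,z=55); print('clip2',clip(2))
E
```

```text
now [ 390.  -328.3  180.1] rot [1.7952e+02 1.6000e-01 6.8570e+01] t 36.5
-> [666.4 -87.5 180.  108.4] | rz -1.328 tz 0.0002 | tx 0.2825 ty 0.6765 n_turn>=3.7 n_xy>=5.9 n_z>=0.0
mid [ 387.8 -326. ] yaw 68.29 seen 99.7 wid 18.4 butt px [308. 152.]
clip2 [ 389.1586 -326.4768]
```

>>> send_rows(motion=[{"tx": 0, "ty": 0, "tz": 0, "rx": 0, "ry": 0, "rz": -0.2656, "gripper": -0.3}, {"tx": 0, "ty": 0, "tz": 0, "rx": 0, "ry": 0, "rz": -0.2656, "gripper": -0.3}, {"tx": 0, "ty": 0, "tz": 0, "rx": 0, "ry": 0, "rz": -0.2656, "gripper": -0.3}, {"tx": 0, "ty": 0, "tz": 0, "rx": 0, "ry": 0, "rz": -0.2656, "gripper": -0.3}, {"tx": 0, "ty": 0, "tz": 0, "rx": 0, "ry": 0, "rz": -0.2656, "gripper": -0.3}, {"tx": 0.0405, "ty": 0.097, "tz": 0, "rx": 0, "ry": 0, "rz": 0, "gripper": -0.3}, {"tx": 0.0405, "ty": 0.097, "tz": 0, "rx": 0, "ry": 0, "rz": 0, "gripper": -0.3}, {"tx": 0.0405, "ty": 0.097, "tz": 0, "rx": 0, "ry": 0, "rz": 0, "gripper": -0.3}, {"tx": 0.0405, "ty": 0.097, "tz": 0, "rx": 0, "ry": 0, "rz": 0, "gripper": -0.3}, {"tx": 0.0405, "ty": 0.097, "tz": 0, "rx": 0, "ry": 0, "rz": 0, "gripper": -0.3}, {"tx": 0.0405, "ty": 0.097, "tz": 0, "rx": 0, "ry": 0, "rz": 0, "gripper": -0.3}, {"tx": 0.0405, "ty": 0.097, "tz": 0, "rx": 0, "ry": 0, "rz": 0, "gripper": -0.3}])

```text
time_s: 38.02
ee_pos: [665.5, -83.4, 173.7]
ee_rot: [-179.8, -0.1, 108.4]
force: [0.3, -0.4, -0.4]
gripper_width: 59.0
gripper_force: 0.0
```

>>> send_rows(motion=[{"tx": 0, "ty": 0, "tz": 0, "rx": 0, "ry": 0, "rz": 0, "gripper": -0.3}, {"tx": 0, "ty": 0, "tz": 0, "rx": 0, "ry": 0, "rz": 0, "gripper": -0.3}, {"tx": 0, "ty": 0, "tz": 0, "rx": 0, "ry": 0, "rz": 0, "gripper": -0.3}])

```text
time_s: 38.4
ee_pos: [664.1, -85.8, 175.8]
ee_rot: [-179.9, -0.0, 108.3]
force: [0.6, -0.8, 0.8]
gripper_width: 59.2
gripper_force: 0.0
```

```bash
python3 - <<'E'
from h import *
g=grab('wrist','w14.png'); m,y=near(g); plan((*m,2,y),(*m,130,RY),(*clip(3),74,RY))
E
```

```text
mid [666.2 -88. ] yaw 108.33 seen 86.3 wid 18.7 butt px [315. 155.]
now [664.3 -85.8 176.2] rot [-1.7994e+02 -2.0000e-02  1.0833e+02] t 38.5
-> [666.2 -88.    2.  108.3] | rz 0.0 tz 0.3483 | tx -0.0054 ty 0.0023 n_turn>=0.0 n_xy>=0.0 n_z>=2.8
-> [666.2 -88.  130.   68.6] | rz 1.323 tz -0.256 | tx 0.0 ty 0.0 n_turn>=3.7 n_xy>=0.0 n_z>=2.0
-> [ 437.6 -345.4   74.    68.6] | rz -0.0 tz 0.112 | tx -0.646 ty -0.2382 n_turn>=0.0 n_xy>=5.5 n_z>=0.9
```

>>> send_rows(motion=[{"tx": -0.0054, "ty": 0.0023, "tz": 0.1, "rx": 0, "ry": 0, "rz": 0, "gripper": -0.3}, {"tx": 0, "ty": 0, "tz": 0.1, "rx": 0, "ry": 0, "rz": 0, "gripper": -0.3}, {"tx": 0, "ty": 0, "tz": 0.1, "rx": 0, "ry": 0, "rz": 0, "gripper": -0.3}, {"tx": 0, "ty": 0, "tz": 0.048, "rx": 0, "ry": 0, "rz": 0, "gripper": -0.3}, {"tx": 0, "ty": 0, "tz": 0, "rx": 0, "ry": 0, "rz": 0, "gripper": 0.2}, {"tx": 0, "ty": 0, "tz": 0, "rx": 0, "ry": 0, "rz": 0, "gripper": 1}, {"tx": 0, "ty": 0, "tz": 0, "rx": 0, "ry": 0, "rz": 0, "gripper": 1}, {"tx": 0, "ty": 0, "tz": 0, "rx": 0, "ry": 0, "rz": 0, "gripper": 1}, {"tx": 0, "ty": 0, "tz": 0, "rx": 0, "ry": 0, "rz": 0, "gripper": 1}], grip_force=60)

```text
time_s: 39.58
ee_pos: [667.1, -87.1, 2.6]
ee_rot: [-180.0, 0.0, 108.4]
force: [-1.0, -0.8, 0.3]
gripper_width: 18.8
gripper_force: 60.0
```

>>> send_rows(motion=[{"tx": 0, "ty": 0, "tz": -0.064, "rx": 0, "ry": 0, "rz": 0.3308, "gripper": 1}, {"tx": 0, "ty": 0, "tz": -0.064, "rx": 0, "ry": 0, "rz": 0.3308, "gripper": 1}, {"tx": 0, "ty": 0, "tz": -0.064, "rx": 0, "ry": 0, "rz": 0.3308, "gripper": 1}, {"tx": 0, "ty": 0, "tz": -0.064, "rx": 0, "ry": 0, "rz": 0.3308, "gripper": 1}, {"tx": -0.0923, "ty": -0.034, "tz": 0, "rx": 0, "ry": 0, "rz": 0, "gripper": 1}, {"tx": -0.0923, "ty": -0.034, "tz": 0, "rx": 0, "ry": 0, "rz": 0, "gripper": 1}, {"tx": -0.0923, "ty": -0.034, "tz": 0, "rx": 0, "ry": 0, "rz": 0, "gripper": 1}, {"tx": -0.0923, "ty": -0.034, "tz": 0, "rx": 0, "ry": 0, "rz": 0, "gripper": 1}, {"tx": -0.0923, "ty": -0.034, "tz": 0, "rx": 0, "ry": 0, "rz": 0, "gripper": 1}, {"tx": -0.0923, "ty": -0.034, "tz": 0, "rx": 0, "ry": 0, "rz": 0, "gripper": 1}, {"tx": -0.0923, "ty": -0.034, "tz": 0, "rx": 0, "ry": 0, "rz": 0, "gripper": 1}, {"tx": 0, "ty": 0, "tz": 0, "rx": 0, "ry": 0, "rz": 0, "gripper": 1}])

```text
time_s: 41.08
ee_pos: [437.0, -346.7, 130.3]
ee_rot: [-180.0, 0.0, 68.5]
force: [-0.1, 0.6, -1.2]
gripper_width: 18.8
gripper_force: 60.0
```

>>> send_rows(motion=[{"tx": 0, "ty": 0, "tz": 0.05, "rx": 0, "ry": 0, "rz": 0, "gripper": 1}, {"tx": 0, "ty": 0, "tz": 0.045, "rx": 0, "ry": 0, "rz": 0, "gripper": 1}, {"tx": 0, "ty": 0, "tz": 0, "rx": 0, "ry": 0, "rz": 0, "gripper": 1}, {"tx": 0, "ty": 0, "tz": 0, "rx": 0, "ry": 0, "rz": 0, "gripper": 1}, {"tx": 0, "ty": 0, "tz": 0, "rx": 0, "ry": 0, "rz": 0, "gripper": 1}])

```text
time_s: 41.7
ee_pos: [440.0, -345.0, 84.0]
ee_rot: [179.9, 0.0, 68.7]
force: [0.3, -0.9, -1.5]
gripper_width: 18.7
gripper_force: 60.0
```

```bash
python3 - <<'E'
from h import *
g=grab('wrist'); T=env.state()['ee_pos']; m,y=near(g,rmax=275,z=T[2]+8); plan((*(T[:2]+clip(3)-m),47,RY))
E
```

```text
mid [ 440. -345.] yaw 68.66 seen 40.5 wid 19.0 butt px [313. 173.]
now [ 439.8 -345.    83.9] rot [1.7989e+02 3.0000e-02 6.8740e+01] t 41.8
-> [ 437.4 -345.5   47.    68.6] | rz 0.004 tz 0.0738 | tx -0.0026 ty -0.0042 n_turn>=0.0 n_xy>=0.0 n_z>=0.6
```

>>> send_rows(motion=[{"tx": -0.0026, "ty": -0.0042, "tz": 0.015, "rx": 0, "ry": 0, "rz": 0, "gripper": 1}, {"tx": 0, "ty": 0, "tz": 0.01, "rx": 0, "ry": 0, "rz": 0, "gripper": 1}, {"tx": 0, "ty": 0, "tz": 0.01, "rx": 0, "ry": 0, "rz": 0, "gripper": 1}, {"tx": 0, "ty": 0, "tz": 0.008, "rx": 0, "ry": 0, "rz": 0, "gripper": 1}, {"tx": 0, "ty": 0, "tz": 0, "rx": 0, "ry": 0, "rz": 0, "gripper": 1}])

```text
time_s: 42.38
ee_pos: [436.6, -345.4, 61.8]
ee_rot: [180.0, 0.0, 68.7]
force: [-1.6, 1.3, 4.3]
gripper_width: 18.6
gripper_force: 60.0
```

>>> send_rows(motion=[{"tx": 0, "ty": 0, "tz": 0.008, "rx": 0, "ry": 0, "rz": 0, "gripper": 1}, {"tx": 0, "ty": 0, "tz": 0.008, "rx": 0, "ry": 0, "rz": 0, "gripper": 1}, {"tx": 0, "ty": 0, "tz": 0.008, "rx": 0, "ry": 0, "rz": 0, "gripper": 1}, {"tx": 0, "ty": 0, "tz": 0.007, "rx": 0, "ry": 0, "rz": 0, "gripper": 1}, {"tx": 0, "ty": 0, "tz": 0, "rx": 0, "ry": 0, "rz": 0, "gripper": 1}, {"tx": 0, "ty": 0, "tz": 0, "rx": 0, "ry": 0, "rz": 0, "gripper": 1}])

```text
time_s: 43.12
ee_pos: [436.3, -345.0, 47.4]
ee_rot: [-180.0, -0.0, 68.7]
force: [-4.6, 2.9, 14.3]
gripper_width: 19.0
gripper_force: 60.0
```

>>> send_rows(motion=[{"tx": 0, "ty": 0, "tz": 0, "rx": 0, "ry": 0, "rz": 0, "gripper": 0.15}, {"tx": 0, "ty": 0, "tz": 0, "rx": 0, "ry": 0, "rz": 0, "gripper": 0.15}, {"tx": 0, "ty": 0, "tz": 0, "rx": 0, "ry": 0, "rz": 0, "gripper": 0.15}, {"tx": 0, "ty": 0, "tz": -0.06, "rx": 0, "ry": 0, "rz": 0, "gripper": 0.15}, {"tx": 0, "ty": 0, "tz": -0.1, "rx": 0, "ry": 0, "rz": 0, "gripper": 0.15}, {"tx": 0, "ty": 0, "tz": -0.1, "rx": 0, "ry": 0, "rz": 0, "gripper": -0.3}, {"tx": 0, "ty": 0, "tz": 0, "rx": 0, "ry": 0, "rz": 0, "gripper": -0.3}])

```text
time_s: 44.0
ee_pos: [438.9, -347.0, 179.9]
ee_rot: [179.5, 0.2, 68.7]
force: [0.1, -0.1, -0.5]
gripper_width: 55.8
gripper_force: 0.0
```

```bash
python3 - <<'E'
from h import *
# back-row tools seen at first: butts (563.2,142.9),(648.7,148.5),(474.3,174.8)
for n,b,l in(('t4',(563.2,142.9),(565.5,17.8)),('t6',(648.7,148.5),(701.8,35)),('t1',(474.3,174.8),(460.4,48.6))):
    b=np.array(b);u=np.array(l)-b;u/=np.linalg.norm(u);print(n,b+58*u,np.degrees(np.arctan2(-u[1],-u[0])))
plan((560,82,180,91))
g=grab('wrist'); near(g,rmax=290,z=55); print('clip3',clip(3))
E
```

```text
t4 [564.26616675  84.90980007] 91.05328095772845
t6 [673.27802402  95.96505225] 115.07213960842154
t1 [467.95012772 117.14864163] 83.71462719662554
now [ 438.9 -347.   179.9] rot [1.7949e+02 1.6000e-01 6.8720e+01] t 44.0
-> [560  82 180  91] | rz -0.743 tz -0.0001 | tx 0.8537 ty 0.2572 n_turn>=2.1 n_xy>=7.1 n_z>=0.0
mid [ 436.5 -345.3] yaw 68.44 seen 99.0 wid 18.4 butt px [308. 153.]
clip3 [ 437.5862 -345.4256]
```

>>> send_rows(motion=[{"tx": 0, "ty": 0, "tz": 0, "rx": 0, "ry": 0, "rz": -0.2477, "gripper": -0.3}, {"tx": 0, "ty": 0, "tz": 0, "rx": 0, "ry": 0, "rz": -0.2477, "gripper": -0.3}, {"tx": 0, "ty": 0, "tz": 0, "rx": 0, "ry": 0, "rz": -0.2477, "gripper": -0.3}, {"tx": 0.0951, "ty": 0.0301, "tz": 0, "rx": 0, "ry": 0, "rz": 0, "gripper": -0.3}, {"tx": 0.0951, "ty": 0.0301, "tz": 0, "rx": 0, "ry": 0, "rz": 0, "gripper": -0.3}, {"tx": 0.0951, "ty": 0.0301, "tz": 0, "rx": 0, "ry": 0, "rz": 0, "gripper": -0.3}, {"tx": 0.0951, "ty": 0.0301, "tz": 0, "rx": 0, "ry": 0, "rz": 0, "gripper": -0.3}, {"tx": 0.0951, "ty": 0.0301, "tz": 0, "rx": 0, "ry": 0, "rz": 0, "gripper": -0.3}, {"tx": 0.0951, "ty": 0.0301, "tz": 0, "rx": 0, "ry": 0, "rz": 0, "gripper": -0.3}, {"tx": 0.0951, "ty": 0.0301, "tz": 0, "rx": 0, "ry": 0, "rz": 0, "gripper": -0.3}, {"tx": 0.0951, "ty": 0.0301, "tz": 0, "rx": 0, "ry": 0, "rz": 0, "gripper": -0.3}, {"tx": 0.0951, "ty": 0.0301, "tz": 0, "rx": 0, "ry": 0, "rz": 0, "gripper": -0.3}])

```text
time_s: 45.55
ee_pos: [563.8, 86.5, 173.7]
ee_rot: [-179.8, 0.0, 91.0]
force: [0.4, -0.7, -0.4]
gripper_width: 59.6
gripper_force: 0.0
```

>>> send_rows(motion=[{"tx": 0, "ty": 0, "tz": 0, "rx": 0, "ry": 0, "rz": 0, "gripper": -0.3}, {"tx": 0, "ty": 0, "tz": 0, "rx": 0, "ry": 0, "rz": 0, "gripper": -0.3}, {"tx": 0, "ty": 0, "tz": 0, "rx": 0, "ry": 0, "rz": 0, "gripper": -0.3}])

```text
time_s: 45.92
ee_pos: [563.9, 83.8, 175.2]
ee_rot: [-179.9, 0.0, 90.9]
force: [0.5, -0.5, -0.3]
gripper_width: 59.2
gripper_force: 0.0
```

```bash
python3 - <<'E'
from h import *
g=grab('wrist','w15.png'); m,y=near(g); plan((*m,2,y),(*m,130,RY),(*clip(4),74,RY))
E
```

```text
mid [564.8  88.6] yaw 90.9 seen 93.7 wid 17.7 butt px [314. 145.]
now [564.1  83.8 175.6] rot [-1.7995e+02  1.0000e-02  9.0920e+01] t 46.0
-> [564.8  88.6   2.   90.9] | rz 0.001 tz 0.3471 | tx 0.0096 ty 0.0015 n_turn>=0.0 n_xy>=0.1 n_z>=2.8
-> [564.8  88.6 130.   68.6] | rz 0.742 tz -0.256 | tx 0.0 ty 0.0 n_turn>=2.1 n_xy>=0.0 n_z>=2.0
-> [ 486.  -364.4   74.    68.6] | rz -0.0 tz 0.112 | tx -0.901 ty 0.1834 n_turn>=0.0 n_xy>=7.4 n_z>=0.9
```

>>> send_rows(motion=[{"tx": 0.0075, "ty": 0.0015, "tz": 0.1, "rx": 0, "ry": 0, "rz": 0, "gripper": -0.3}, {"tx": 0, "ty": 0, "tz": 0.1, "rx": 0, "ry": 0, "rz": 0, "gripper": -0.3}, {"tx": 0, "ty": 0, "tz": 0.1, "rx": 0, "ry": 0, "rz": 0, "gripper": -0.3}, {"tx": 0, "ty": 0, "tz": 0.047, "rx": 0, "ry": 0, "rz": 0, "gripper": -0.3}, {"tx": 0, "ty": 0, "tz": 0, "rx": 0, "ry": 0, "rz": 0, "gripper": 0.2}, {"tx": 0, "ty": 0, "tz": 0, "rx": 0, "ry": 0, "rz": 0, "gripper": 1}, {"tx": 0, "ty": 0, "tz": 0, "rx": 0, "ry": 0, "rz": 0, "gripper": 1}, {"tx": 0, "ty": 0, "tz": 0, "rx": 0, "ry": 0, "rz": 0, "gripper": 1}, {"tx": 0, "ty": 0, "tz": 0, "rx": 0, "ry": 0, "rz": 0, "gripper": 1}], grip_force=60)

```text
time_s: 47.1
ee_pos: [565.2, 88.7, 2.6]
ee_rot: [180.0, 0.0, 91.0]
force: [-0.2, -0.5, 0.4]
gripper_width: 18.8
gripper_force: 60.0
```

>>> send_rows(motion=[{"tx": 0, "ty": 0, "tz": -0.0853, "rx": 0, "ry": 0, "rz": 0.2473, "gripper": 1}, {"tx": 0, "ty": 0, "tz": -0.0853, "rx": 0, "ry": 0, "rz": 0.2473, "gripper": 1}, {"tx": 0, "ty": 0, "tz": -0.0853, "rx": 0, "ry": 0, "rz": 0.2473, "gripper": 1}, {"tx": -0.0999, "ty": 0.0202, "tz": 0, "rx": 0, "ry": 0, "rz": 0, "gripper": 1}, {"tx": -0.0999, "ty": 0.0202, "tz": 0, "rx": 0, "ry": 0, "rz": 0, "gripper": 1}, {"tx": -0.0999, "ty": 0.0202, "tz": 0, "rx": 0, "ry": 0, "rz": 0, "gripper": 1}, {"tx": -0.0999, "ty": 0.0202, "tz": 0, "rx": 0, "ry": 0, "rz": 0, "gripper": 1}, {"tx": -0.0999, "ty": 0.0202, "tz": 0, "rx": 0, "ry": 0, "rz": 0, "gripper": 1}, {"tx": -0.0999, "ty": 0.0202, "tz": 0, "rx": 0, "ry": 0, "rz": 0, "gripper": 1}, {"tx": -0.0999, "ty": 0.0202, "tz": 0, "rx": 0, "ry": 0, "rz": 0, "gripper": 1}, {"tx": -0.0999, "ty": 0.0202, "tz": 0, "rx": 0, "ry": 0, "rz": 0, "gripper": 1}, {"tx": -0.0999, "ty": 0.0202, "tz": 0, "rx": 0, "ry": 0, "rz": 0, "gripper": 1}])

```text
time_s: 48.6
ee_pos: [486.5, -364.6, 130.2]
ee_rot: [-180.0, -0.0, 68.8]
force: [0.6, -0.1, -0.8]
gripper_width: 18.8
gripper_force: 60.0
```

>>> send_rows(motion=[{"tx": 0, "ty": 0, "tz": 0, "rx": 0, "ry": 0, "rz": 0, "gripper": 1}, {"tx": 0, "ty": 0, "tz": 0.05, "rx": 0, "ry": 0, "rz": 0, "gripper": 1}, {"tx": 0, "ty": 0, "tz": 0.045, "rx": 0, "ry": 0, "rz": 0, "gripper": 1}, {"tx": 0, "ty": 0, "tz": 0, "rx": 0, "ry": 0, "rz": 0, "gripper": 1}, {"tx": 0, "ty": 0, "tz": 0, "rx": 0, "ry": 0, "rz": 0, "gripper": 1}, {"tx": 0, "ty": 0, "tz": 0, "rx": 0, "ry": 0, "rz": 0, "gripper": 1}])

```text
time_s: 49.35
ee_pos: [487.8, -363.3, 84.1]
ee_rot: [179.9, 0.0, 68.8]
force: [-0.8, -0.1, -0.8]
gripper_width: 18.7
gripper_force: 60.0
```

```bash
python3 - <<'E'
from h import *
g=grab('wrist'); T=env.state()['ee_pos']; m,y=near(g,rmax=275,z=T[2]+8); plan((*(T[:2]+clip(4)-m),47,RY))
E
```

```text
mid [ 488.1 -363.3] yaw 68.71 seen 40.5 wid 19.4 butt px [313. 173.]
now [ 487.7 -363.3   83.9] rot [1.7989e+02 2.0000e-02 6.8770e+01] t 49.4
-> [ 485.6 -364.4   47.    68.6] | rz 0.005 tz 0.0739 | tx -0.0034 ty -0.003 n_turn>=0.0 n_xy>=0.0 n_z>=0.6
```

>>> send_rows(motion=[{"tx": -0.0034, "ty": -0.003, "tz": 0.015, "rx": 0, "ry": 0, "rz": 0.005, "gripper": 1}, {"tx": 0, "ty": 0, "tz": 0.01, "rx": 0, "ry": 0, "rz": 0, "gripper": 1}, {"tx": 0, "ty": 0, "tz": 0.01, "rx": 0, "ry": 0, "rz": 0, "gripper": 1}, {"tx": 0, "ty": 0, "tz": 0.008, "rx": 0, "ry": 0, "rz": 0, "gripper": 1}, {"tx": 0, "ty": 0, "tz": 0, "rx": 0, "ry": 0, "rz": 0, "gripper": 1}])

```text
time_s: 50.02
ee_pos: [485.0, -364.4, 61.9]
ee_rot: [180.0, 0.0, 68.6]
force: [-2.2, 0.3, 4.2]
gripper_width: 19.0
gripper_force: 60.0
```

>>> send_rows(motion=[{"tx": 0, "ty": 0, "tz": 0.008, "rx": 0, "ry": 0, "rz": 0, "gripper": 1}, {"tx": 0, "ty": 0, "tz": 0.008, "rx": 0, "ry": 0, "rz": 0, "gripper": 1}, {"tx": 0, "ty": 0, "tz": 0.008, "rx": 0, "ry": 0, "rz": 0, "gripper": 1}, {"tx": 0, "ty": 0, "tz": 0.007, "rx": 0, "ry": 0, "rz": 0, "gripper": 1}, {"tx": 0, "ty": 0, "tz": 0, "rx": 0, "ry": 0, "rz": 0, "gripper": 1}, {"tx": 0, "ty": 0, "tz": 0, "rx": 0, "ry": 0, "rz": 0, "gripper": 1}])

```text
time_s: 50.78
ee_pos: [484.7, -364.0, 47.4]
ee_rot: [-180.0, -0.0, 68.6]
force: [-3.8, 2.5, 13.5]
gripper_width: 19.0
gripper_force: 60.0
```

>>> send_rows(motion=[{"tx": 0, "ty": 0, "tz": 0, "rx": 0, "ry": 0, "rz": 0, "gripper": 0.15}, {"tx": 0, "ty": 0, "tz": 0, "rx": 0, "ry": 0, "rz": 0, "gripper": 0.15}, {"tx": 0, "ty": 0, "tz": 0, "rx": 0, "ry": 0, "rz": 0, "gripper": 0.15}, {"tx": 0, "ty": 0, "tz": -0.06, "rx": 0, "ry": 0, "rz": 0, "gripper": 0.15}, {"tx": 0, "ty": 0, "tz": -0.1, "rx": 0, "ry": 0, "rz": 0, "gripper": 0.15}, {"tx": 0, "ty": 0, "tz": -0.1, "rx": 0, "ry": 0, "rz": 0, "gripper": -0.3}, {"tx": 0, "ty": 0, "tz": 0, "rx": 0, "ry": 0, "rz": 0, "gripper": -0.3}])

```text
time_s: 51.65
ee_pos: [487.3, -365.9, 180.2]
ee_rot: [179.5, 0.1, 68.6]
force: [-0.3, 0.5, -1.2]
gripper_width: 55.8
gripper_force: 0.0
```

```bash
python3 - <<'E'
from h import *
plan((673.3,97,180,115),start=(485.6,-363.9,181,68.63))
g=grab('wrist'); near(g,rmax=290,z=55); print('clip4',clip(4))
E
```

```text
now [ 485.6 -363.9  181. ] rot [1.7948e+02 1.4000e-01 6.8610e+01] t 51.6
-> [673.3  97.  180.  115. ] | rz -1.546 tz 0.002 | tx 0.6768 ty 0.7298 n_turn>=4.3 n_xy>=8.0 n_z>=0.0
mid [ 484.9 -364.2] yaw 68.33 seen 99.0 wid 18.4 butt px [308. 153.]
clip4 [ 486.0138 -364.3744]
```

>>> send_rows(motion=[{"tx": 0, "ty": 0, "tz": 0, "rx": 0, "ry": 0, "rz": -0.3092, "gripper": -0.3}, {"tx": 0, "ty": 0, "tz": 0, "rx": 0, "ry": 0, "rz": -0.3092, "gripper": -0.3}, {"tx": 0, "ty": 0, "tz": 0, "rx": 0, "ry": 0, "rz": -0.3092, "gripper": -0.3}, {"tx": 0, "ty": 0, "tz": 0, "rx": 0, "ry": 0, "rz": -0.3092, "gripper": -0.3}, {"tx": 0, "ty": 0, "tz": 0, "rx": 0, "ry": 0, "rz": -0.3092, "gripper": -0.3}])

```text
time_s: 52.32
ee_pos: [484.1, -363.5, 173.4]
ee_rot: [-179.9, -0.2, 115.3]
force: [-0.2, -0.6, 0.0]
gripper_width: 59.2
gripper_force: 0.0
```

>>> send_rows(motion=[{"tx": 0.0677, "ty": 0.073, "tz": 0, "rx": 0, "ry": 0, "rz": 0, "gripper": -0.3}, {"tx": 0.0677, "ty": 0.073, "tz": 0, "rx": 0, "ry": 0, "rz": 0, "gripper": -0.3}, {"tx": 0.0677, "ty": 0.073, "tz": 0, "rx": 0, "ry": 0, "rz": 0, "gripper": -0.3}, {"tx": 0.0677, "ty": 0.073, "tz": 0, "rx": 0, "ry": 0, "rz": 0, "gripper": -0.3}, {"tx": 0.0677, "ty": 0.073, "tz": 0, "rx": 0, "ry": 0, "rz": 0, "gripper": -0.3}, {"tx": 0.0677, "ty": 0.073, "tz": 0, "rx": 0, "ry": 0, "rz": 0, "gripper": -0.3}, {"tx": 0.0677, "ty": 0.073, "tz": 0, "rx": 0, "ry": 0, "rz": 0, "gripper": -0.3}, {"tx": 0.0677, "ty": 0.073, "tz": 0, "rx": 0, "ry": 0, "rz": 0, "gripper": -0.3}, {"tx": 0.0677, "ty": 0.073, "tz": 0, "rx": 0, "ry": 0, "rz": 0, "gripper": -0.3}, {"tx": 0.0677, "ty": 0.073, "tz": 0, "rx": 0, "ry": 0, "rz": 0, "gripper": -0.3}, {"tx": 0, "ty": 0, "tz": 0, "rx": 0, "ry": 0, "rz": 0, "gripper": -0.3}, {"tx": 0, "ty": 0, "tz": 0, "rx": 0, "ry": 0, "rz": 0, "gripper": -0.3}])

```text
time_s: 53.82
ee_pos: [671.9, 96.4, 173.8]
ee_rot: [-179.8, -0.0, 115.0]
force: [-0.5, -1.5, 0.1]
gripper_width: 59.1
gripper_force: 0.0
```

```bash
python3 - <<'E'
from h import *
g=grab('wrist','w16.png'); m,y=near(g); plan((*m,2,y),(*m,130,RY),(*clip(6),74,RY))
E
```

```text
mid [669.2  99.7] yaw 115.65 seen 92.8 wid 18.8 butt px [312. 146.]
now [672.   95.9 174.4] rot [-1.7983e+02 -3.0000e-02  1.1495e+02] t 53.9
-> [669.2  99.7   2.  115.6] | rz -0.023 tz 0.3448 | tx 0.0094 ty -0.0016 n_turn>=0.1 n_xy>=0.1 n_z>=2.8
-> [669.2  99.7 130.   68.6] | rz 1.567 tz -0.256 | tx 0.0 ty 0.0 n_turn>=4.4 n_xy>=0.0 n_z>=2.0
-> [ 582.9 -402.3   74.    68.6] | rz -0.0 tz 0.112 | tx -0.9979 ty 0.205 n_turn>=0.0 n_xy>=8.2 n_z>=0.9
```

>>> send_rows(motion=[{"tx": 0.009, "ty": -0.0016, "tz": 0.1, "rx": 0, "ry": 0, "rz": -0.023, "gripper": -0.3}, {"tx": 0, "ty": 0, "tz": 0.1, "rx": 0, "ry": 0, "rz": 0, "gripper": -0.3}, {"tx": 0, "ty": 0, "tz": 0.1, "rx": 0, "ry": 0, "rz": 0, "gripper": -0.3}, {"tx": 0, "ty": 0, "tz": 0.047, "rx": 0, "ry": 0, "rz": 0, "gripper": -0.3}, {"tx": 0, "ty": 0, "tz": 0, "rx": 0, "ry": 0, "rz": 0, "gripper": 0.2}, {"tx": 0, "ty": 0, "tz": 0, "rx": 0, "ry": 0, "rz": 0, "gripper": 1}, {"tx": 0, "ty": 0, "tz": 0, "rx": 0, "ry": 0, "rz": 0, "gripper": 1}, {"tx": 0, "ty": 0, "tz": 0, "rx": 0, "ry": 0, "rz": 0, "gripper": 1}, {"tx": 0, "ty": 0, "tz": 0, "rx": 0, "ry": 0, "rz": 0, "gripper": 1}], grip_force=60)

```text
time_s: 55.0
ee_pos: [670.2, 100.4, 2.4]
ee_rot: [-180.0, 0.0, 115.7]
force: [-0.5, -1.4, -0.8]
gripper_width: 18.7
gripper_force: 60.0
```

>>> send_rows(motion=[{"tx": 0, "ty": 0, "tz": -0.0512, "rx": 0, "ry": 0, "rz": 0.3134, "gripper": 1}, {"tx": 0, "ty": 0, "tz": -0.0512, "rx": 0, "ry": 0, "rz": 0.3134, "gripper": 1}, {"tx": 0, "ty": 0, "tz": -0.0512, "rx": 0, "ry": 0, "rz": 0.3134, "gripper": 1}, {"tx": 0, "ty": 0, "tz": -0.0512, "rx": 0, "ry": 0, "rz": 0.3134, "gripper": 1}, {"tx": 0, "ty": 0, "tz": -0.0512, "rx": 0, "ry": 0, "rz": 0.3134, "gripper": 1}])

```text
time_s: 55.62
ee_pos: [670.0, 100.7, 131.0]
ee_rot: [-180.0, 0.0, 68.4]
force: [0.3, 0.3, -1.7]
gripper_width: 19.0
gripper_force: 60.0
```

>>> send_rows(motion=[{"tx": -0.0997, "ty": 0.0202, "tz": 0, "rx": 0, "ry": 0, "rz": 0, "gripper": 1}, {"tx": -0.0997, "ty": 0.0202, "tz": 0, "rx": 0, "ry": 0, "rz": 0, "gripper": 1}, {"tx": -0.0997, "ty": 0.0202, "tz": 0, "rx": 0, "ry": 0, "rz": 0, "gripper": 1}, {"tx": -0.0997, "ty": 0.0202, "tz": 0, "rx": 0, "ry": 0, "rz": 0, "gripper": 1}, {"tx": -0.0997, "ty": 0.0202, "tz": 0, "rx": 0, "ry": 0, "rz": 0, "gripper": 1}, {"tx": -0.0997, "ty": 0.0202, "tz": 0, "rx": 0, "ry": 0, "rz": 0, "gripper": 1}, {"tx": -0.0997, "ty": 0.0202, "tz": 0, "rx": 0, "ry": 0, "rz": 0, "gripper": 1}, {"tx": -0.0997, "ty": 0.0202, "tz": 0, "rx": 0, "ry": 0, "rz": 0, "gripper": 1}, {"tx": -0.0997, "ty": 0.0202, "tz": 0, "rx": 0, "ry": 0, "rz": 0, "gripper": 1}, {"tx": -0.0997, "ty": 0.0202, "tz": 0, "rx": 0, "ry": 0, "rz": 0, "gripper": 1}, {"tx": 0, "ty": 0, "tz": 0, "rx": 0, "ry": 0, "rz": 0, "gripper": 1}])

```text
time_s: 57.0
ee_pos: [581.7, -404.1, 129.6]
ee_rot: [-180.0, 0.0, 68.4]
force: [-0.3, 1.0, -1.4]
gripper_width: 19.0
gripper_force: 60.0
```

>>> send_rows(motion=[{"tx": 0, "ty": 0, "tz": 0.05, "rx": 0, "ry": 0, "rz": 0, "gripper": 1}, {"tx": 0, "ty": 0, "tz": 0.045, "rx": 0, "ry": 0, "rz": 0, "gripper": 1}, {"tx": 0, "ty": 0, "tz": 0, "rx": 0, "ry": 0, "rz": 0, "gripper": 1}, {"tx": 0, "ty": 0, "tz": 0, "rx": 0, "ry": 0, "rz": 0, "gripper": 1}, {"tx": 0, "ty": 0, "tz": 0, "rx": 0, "ry": 0, "rz": 0, "gripper": 1}])

```text
time_s: 57.62
ee_pos: [583.8, -400.6, 84.3]
ee_rot: [179.9, 0.0, 68.7]
force: [-0.1, -0.2, -0.7]
gripper_width: 19.0
gripper_force: 60.0
```

```bash
python3 - <<'E'
from h import *
g=grab('wrist'); T=env.state()['ee_pos']; m,y=near(g,rmax=275,z=T[2]+8); plan((*(T[:2]+clip(6)-m),47,RY))
E
```

```text
mid [ 584.1 -399.9] yaw 68.61 seen 41.3 wid 19.0 butt px [313. 171.]
now [ 583.7 -400.7   84.2] rot [1.7988e+02 2.0000e-02 6.8680e+01] t 57.7
-> [ 582.4 -403.1   47.    68.6] | rz 0.002 tz 0.0744 | tx -0.0054 ty -0.0006 n_turn>=0.0 n_xy>=0.0 n_z>=0.6
```

>>> send_rows(motion=[{"tx": -0.0054, "ty": -0.0006, "tz": 0.015, "rx": 0, "ry": 0, "rz": 0, "gripper": 1}, {"tx": 0, "ty": 0, "tz": 0.01, "rx": 0, "ry": 0, "rz": 0, "gripper": 1}, {"tx": 0, "ty": 0, "tz": 0.01, "rx": 0, "ry": 0, "rz": 0, "gripper": 1}, {"tx": 0, "ty": 0, "tz": 0.008, "rx": 0, "ry": 0, "rz": 0, "gripper": 1}, {"tx": 0, "ty": 0, "tz": 0, "rx": 0, "ry": 0, "rz": 0, "gripper": 1}])

```text
time_s: 58.3
ee_pos: [581.7, -403.1, 62.2]
ee_rot: [180.0, 0.0, 68.7]
force: [-1.3, 1.3, 4.7]
gripper_width: 18.7
gripper_force: 60.0
```

>>> send_rows(motion=[{"tx": 0, "ty": 0, "tz": 0.008, "rx": 0, "ry": 0, "rz": 0, "gripper": 1}, {"tx": 0, "ty": 0, "tz": 0.008, "rx": 0, "ry": 0, "rz": 0, "gripper": 1}, {"tx": 0, "ty": 0, "tz": 0.008, "rx": 0, "ry": 0, "rz": 0, "gripper": 1}, {"tx": 0, "ty": 0, "tz": 0.007, "rx": 0, "ry": 0, "rz": 0, "gripper": 1}, {"tx": 0, "ty": 0, "tz": 0, "rx": 0, "ry": 0, "rz": 0, "gripper": 1}, {"tx": 0, "ty": 0, "tz": 0, "rx": 0, "ry": 0, "rz": 0, "gripper": 1}])

```text
time_s: 59.05
ee_pos: [581.3, -402.7, 47.3]
ee_rot: [-180.0, -0.0, 68.7]
force: [-4.2, 1.8, 10.5]
gripper_width: 18.9
gripper_force: 60.0
```

>>> send_rows(motion=[{"tx": 0, "ty": 0, "tz": 0, "rx": 0, "ry": 0, "rz": 0, "gripper": 0.15}, {"tx": 0, "ty": 0, "tz": 0, "rx": 0, "ry": 0, "rz": 0, "gripper": 0.15}, {"tx": 0, "ty": 0, "tz": 0, "rx": 0, "ry": 0, "rz": 0, "gripper": 0.15}, {"tx": 0, "ty": 0, "tz": -0.06, "rx": 0, "ry": 0, "rz": 0, "gripper": 0.15}, {"tx": 0, "ty": 0, "tz": -0.1, "rx": 0, "ry": 0, "rz": 0, "gripper": 0.15}, {"tx": 0, "ty": 0, "tz": -0.1, "rx": 0, "ry": 0, "rz": 0, "gripper": -0.3}, {"tx": 0, "ty": 0, "tz": 0, "rx": 0, "ry": 0, "rz": 0, "gripper": -0.3}])

```text
time_s: 59.92
ee_pos: [584.0, -404.5, 181.2]
ee_rot: [179.4, 0.1, 68.7]
force: [0.2, -0.4, 0.2]
gripper_width: 55.8
gripper_force: 0.0
```

```bash
python3 - <<'E'
from h import *
plan((467.9,118,180,83.7),start=(582.4,-402.9,181,68.63))
g=grab('wrist'); near(g,rmax=290,z=55); print('clip6',clip(6))
E
```

```text
now [ 582.4 -402.9  181. ] rot [1.7942e+02 1.4000e-01 6.8670e+01] t 59.9
-> [467.9 118.  180.   83.7] | rz -0.502 tz 0.002 | tx 1.0104 ty -0.3419 n_turn>=1.4 n_xy>=8.5 n_z>=0.0
mid [ 581.7 -402.1] yaw 68.37 seen 100.0 wid 17.8 butt px [307. 152.]
clip6 [ 582.869 -402.272]
```

>>> send_rows(motion=[{"tx": 0, "ty": 0, "tz": 0, "rx": 0, "ry": 0, "rz": -0.251, "gripper": -0.3}, {"tx": 0, "ty": 0, "tz": 0, "rx": 0, "ry": 0, "rz": -0.251, "gripper": -0.3}, {"tx": 0.101, "ty": -0.0342, "tz": 0, "rx": 0, "ry": 0, "rz": 0, "gripper": -0.3}, {"tx": 0.101, "ty": -0.0342, "tz": 0, "rx": 0, "ry": 0, "rz": 0, "gripper": -0.3}, {"tx": 0.101, "ty": -0.0342, "tz": 0, "rx": 0, "ry": 0, "rz": 0, "gripper": -0.3}, {"tx": 0.101, "ty": -0.0342, "tz": 0, "rx": 0, "ry": 0, "rz": 0, "gripper": -0.3}, {"tx": 0.101, "ty": -0.0342, "tz": 0, "rx": 0, "ry": 0, "rz": 0, "gripper": -0.3}, {"tx": 0.101, "ty": -0.0342, "tz": 0, "rx": 0, "ry": 0, "rz": 0, "gripper": -0.3}, {"tx": 0.101, "ty": -0.0342, "tz": 0, "rx": 0, "ry": 0, "rz": 0, "gripper": -0.3}, {"tx": 0.101, "ty": -0.0342, "tz": 0, "rx": 0, "ry": 0, "rz": 0, "gripper": -0.3}, {"tx": 0.101, "ty": -0.0342, "tz": 0, "rx": 0, "ry": 0, "rz": 0, "gripper": -0.3}, {"tx": 0.101, "ty": -0.0342, "tz": 0, "rx": 0, "ry": 0, "rz": 0, "gripper": -0.3}])

```text
time_s: 61.48
ee_pos: [465.4, 119.1, 174.2]
ee_rot: [-179.8, 0.0, 83.7]
force: [-0.1, 0.6, -0.3]
gripper_width: 59.0
gripper_force: 0.0
```

>>> send_rows(motion=[{"tx": 0, "ty": 0, "tz": 0, "rx": 0, "ry": 0, "rz": 0, "gripper": -0.3}, {"tx": 0, "ty": 0, "tz": 0, "rx": 0, "ry": 0, "rz": 0, "gripper": -0.3}, {"tx": 0, "ty": 0, "tz": 0, "rx": 0, "ry": 0, "rz": 0, "gripper": -0.3}])

```text
time_s: 61.85
ee_pos: [467.0, 116.5, 175.3]
ee_rot: [-179.9, 0.0, 83.6]
force: [0.5, -0.4, 0.6]
gripper_width: 59.2
gripper_force: 0.0
```

```bash
python3 - <<'E'
from h import *
g=grab('wrist','w17.png'); m,y=near(g); plan((*m,2,y),(*m,130,RY),(*clip(1),74,RY))
E
```

```text
mid [469.3 118.9] yaw 81.6 seen 91.8 wid 19.2 butt px [318. 148.]
now [467.1 116.5 175.5] rot [-1.7996e+02  2.0000e-02  8.3610e+01] t 61.9
-> [469.3 118.9   2.   81.6] | rz 0.067 tz 0.347 | tx 0.0054 ty 0.0037 n_turn>=0.2 n_xy>=0.1 n_z>=2.8
-> [469.3 118.9 130.   68.6] | rz 0.432 tz -0.256 | tx 0.0 ty 0.0 n_turn>=1.2 n_xy>=0.0 n_z>=2.0
-> [ 340.7 -307.5   74.    68.6] | rz -0.0 tz 0.112 | tx -0.8879 ty 0.0714 n_turn>=0.0 n_xy>=7.1 n_z>=0.9
```

>>> send_rows(motion=[{"tx": 0.0054, "ty": 0.0037, "tz": 0.1, "rx": 0, "ry": 0, "rz": 0.067, "gripper": -0.3}, {"tx": 0, "ty": 0, "tz": 0.1, "rx": 0, "ry": 0, "rz": 0, "gripper": -0.3}, {"tx": 0, "ty": 0, "tz": 0.1, "rx": 0, "ry": 0, "rz": 0, "gripper": -0.3}, {"tx": 0, "ty": 0, "tz": 0.047, "rx": 0, "ry": 0, "rz": 0, "gripper": -0.3}, {"tx": 0, "ty": 0, "tz": 0, "rx": 0, "ry": 0, "rz": 0, "gripper": 0.2}, {"tx": 0, "ty": 0, "tz": 0, "rx": 0, "ry": 0, "rz": 0, "gripper": 1}, {"tx": 0, "ty": 0, "tz": 0, "rx": 0, "ry": 0, "rz": 0, "gripper": 1}, {"tx": 0, "ty": 0, "tz": 0, "rx": 0, "ry": 0, "rz": 0, "gripper": 1}, {"tx": 0, "ty": 0, "tz": 0, "rx": 0, "ry": 0, "rz": 0, "gripper": 1}], grip_force=60)

```text
time_s: 63.02
ee_pos: [469.2, 120.1, 2.5]
ee_rot: [180.0, -0.0, 81.7]
force: [0.5, -0.6, 0.6]
gripper_width: 19.1
gripper_force: 60.0
```

>>> send_rows(motion=[{"tx": 0, "ty": 0, "tz": -0.0853, "rx": 0, "ry": 0, "rz": 0.144, "gripper": 1}, {"tx": 0, "ty": 0, "tz": -0.0853, "rx": 0, "ry": 0, "rz": 0.144, "gripper": 1}, {"tx": 0, "ty": 0, "tz": -0.0853, "rx": 0, "ry": 0, "rz": 0.144, "gripper": 1}, {"tx": -0.0985, "ty": 0.0077, "tz": 0, "rx": 0, "ry": 0, "rz": 0, "gripper": 1}, {"tx": -0.0985, "ty": 0.0077, "tz": 0, "rx": 0, "ry": 0, "rz": 0, "gripper": 1}, {"tx": -0.0985, "ty": 0.0077, "tz": 0, "rx": 0, "ry": 0, "rz": 0, "gripper": 1}, {"tx": -0.0985, "ty": 0.0077, "tz": 0, "rx": 0, "ry": 0, "rz": 0, "gripper": 1}, {"tx": -0.0985, "ty": 0.0077, "tz": 0, "rx": 0, "ry": 0, "rz": 0, "gripper": 1}, {"tx": -0.0985, "ty": 0.0077, "tz": 0, "rx": 0, "ry": 0, "rz": 0, "gripper": 1}, {"tx": -0.0985, "ty": 0.0077, "tz": 0, "rx": 0, "ry": 0, "rz": 0, "gripper": 1}, {"tx": -0.0985, "ty": 0.0077, "tz": 0, "rx": 0, "ry": 0, "rz": 0, "gripper": 1}, {"tx": -0.0985, "ty": 0.0077, "tz": 0, "rx": 0, "ry": 0, "rz": 0, "gripper": 1}])

```text
time_s: 64.53
ee_pos: [340.0, -306.8, 130.3]
ee_rot: [180.0, -0.0, 68.7]
force: [1.2, 1.2, 0.2]
gripper_width: 18.9
gripper_force: 60.0
```

>>> send_rows(motion=[{"tx": 0, "ty": 0, "tz": 0, "rx": 0, "ry": 0, "rz": 0, "gripper": 1}, {"tx": 0, "ty": 0, "tz": 0.05, "rx": 0, "ry": 0, "rz": 0, "gripper": 1}, {"tx": 0, "ty": 0, "tz": 0.045, "rx": 0, "ry": 0, "rz": 0, "gripper": 1}, {"tx": 0, "ty": 0, "tz": 0, "rx": 0, "ry": 0, "rz": 0, "gripper": 1}, {"tx": 0, "ty": 0, "tz": 0, "rx": 0, "ry": 0, "rz": 0, "gripper": 1}, {"tx": 0, "ty": 0, "tz": 0, "rx": 0, "ry": 0, "rz": 0, "gripper": 1}])

```text
time_s: 65.28
ee_pos: [341.4, -305.7, 83.8]
ee_rot: [179.9, 0.0, 68.8]
force: [-0.3, 0.1, -0.8]
gripper_width: 19.1
gripper_force: 60.0
```

```bash
python3 - <<'E'
from h import *
g=grab('wrist'); T=env.state()['ee_pos']; m,y=near(g,rmax=275,z=T[2]+8); plan((*(T[:2]+clip(1)-m),47,RY))
E
```

```text
mid [ 341.3 -306.7] yaw 68.72 seen 39.4 wid 19.4 butt px [314. 176.]
now [ 341.3 -305.7   83.7] rot [1.799e+02 3.000e-02 6.878e+01] t 65.3
-> [ 340.8 -306.5   47.    68.6] | rz 0.005 tz 0.0734 | tx -0.0019 ty -0.0005 n_turn>=0.0 n_xy>=0.0 n_z>=0.6
```

>>> send_rows(motion=[{"tx": -0.002, "ty": -0.0015, "tz": 0.015, "rx": 0, "ry": 0, "rz": 0.005, "gripper": 1}, {"tx": 0, "ty": 0, "tz": 0.01, "rx": 0, "ry": 0, "rz": 0, "gripper": 1}, {"tx": 0, "ty": 0, "tz": 0.01, "rx": 0, "ry": 0, "rz": 0, "gripper": 1}, {"tx": 0, "ty": 0, "tz": 0.008, "rx": 0, "ry": 0, "rz": 0, "gripper": 1}, {"tx": 0, "ty": 0, "tz": 0, "rx": 0, "ry": 0, "rz": 0, "gripper": 1}])

```text
time_s: 65.95
ee_pos: [339.8, -306.4, 61.5]
ee_rot: [180.0, 0.0, 68.6]
force: [-0.5, -0.1, 4.1]
gripper_width: 18.8
gripper_force: 60.0
```

>>> send_rows(motion=[{"tx": 0, "ty": 0, "tz": 0.008, "rx": 0, "ry": 0, "rz": 0, "gripper": 1}, {"tx": 0, "ty": 0, "tz": 0.008, "rx": 0, "ry": 0, "rz": 0, "gripper": 1}, {"tx": 0, "ty": 0, "tz": 0.008, "rx": 0, "ry": 0, "rz": 0, "gripper": 1}, {"tx": 0, "ty": 0, "tz": 0.007, "rx": 0, "ry": 0, "rz": 0, "gripper": 1}, {"tx": 0, "ty": 0, "tz": 0, "rx": 0, "ry": 0, "rz": 0, "gripper": 1}, {"tx": 0, "ty": 0, "tz": 0, "rx": 0, "ry": 0, "rz": 0, "gripper": 1}])

```text
time_s: 66.7
ee_pos: [339.6, -306.0, 47.3]
ee_rot: [-180.0, -0.0, 68.6]
force: [-4.0, 4.1, 18.4]
gripper_width: 18.8
gripper_force: 60.0
```

>>> send_rows(motion=[{"tx": 0, "ty": 0, "tz": 0, "rx": 0, "ry": 0, "rz": 0, "gripper": 0.15}, {"tx": 0, "ty": 0, "tz": 0, "rx": 0, "ry": 0, "rz": 0, "gripper": 0.15}, {"tx": 0, "ty": 0, "tz": 0, "rx": 0, "ry": 0, "rz": 0, "gripper": 0.15}, {"tx": 0, "ty": 0, "tz": -0.06, "rx": 0, "ry": 0, "rz": 0, "gripper": 0.15}, {"tx": 0, "ty": 0, "tz": -0.1, "rx": 0, "ry": 0, "rz": 0, "gripper": 0.15}, {"tx": 0, "ty": 0, "tz": -0.12, "rx": 0, "ry": 0, "rz": 0, "gripper": 0.15}, {"tx": 0.02, "ty": 0.08, "tz": -0.08, "rx": 0, "ry": 0, "rz": 0, "gripper": 0.15}, {"tx": 0.02, "ty": 0.08, "tz": -0.05, "rx": 0, "ry": 0, "rz": 0, "gripper": 0.15}, {"tx": 0.02, "ty": 0.07, "tz": 0, "rx": 0, "ry": 0, "rz": 0, "gripper": 0.15}, {"tx": 0, "ty": 0, "tz": 0, "rx": 0, "ry": 0, "rz": 0, "gripper": 0.15}])

```text
time_s: 67.95
ee_pos: [459.6, -320.2, 249.8]
ee_rot: [-180.0, -0.0, 68.7]
force: [-0.4, -0.3, -1.6]
gripper_width: 38.9
gripper_force: 0.0
```

```bash
python3 - <<'E'
from h import *
plan()
w=grab('wrist'); s=grab('scene'); d=grab('side')
a=cv2.resize(w['frame'][20:300,20:560],(540,280)); b=s['frame'][180:360,90:350]; b=cv2.resize(b,(404,280))
c=cv2.resize(d['frame'][330:470,340:580],(480,280)); e=cv2.resize(s['frame'][170:350,380:520],(218,280))
top=np.zeros((280,800,3),np.uint8); bot=top.copy(); top[:,:540]=a; top[:,540:758]=e; bot[:,:404]=b; bot[:,404:]=c[:,:396]
cv2.imwrite('pics/fin.png',np.vstack([top,bot])[:,:,::-1])
E
```

```text
now [ 459.6 -320.2  249.8] rot [-1.7997e+02 -3.0000e-02  6.8710e+01] t 68.0
```

View pics/fin.png

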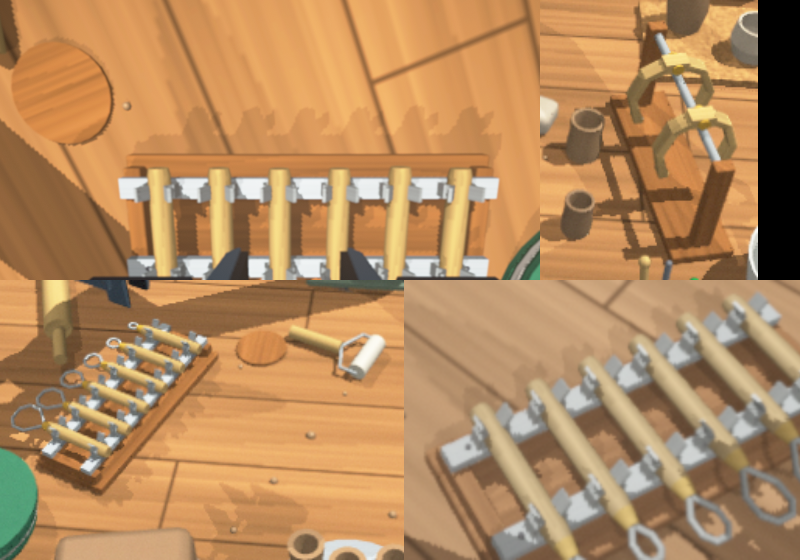

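The final picture shows all six handles clicked between the lips in size order, loops on the outer side. Both calipers hang on the bar, and both pots stand where they were.

```bash
python3 -c "
from h import *
print(env.job_done())"
```

```text
the job is handed in; nothing more can be done
None
```

I handed the job in at 68 s: all six loop tools are clicked into clips 1–6 in size order with loops outward, both calipers hang level across the bar, and the pots were not moved; no verdict was returned at hand-in.

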